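# Clip a relay module onto the rail of the microscope lamp controller

### The job

Fit the spare 36 mm relay module to the rail in the open controller chassis: hook its fixed lip under the rail's edge nearest the robot and push it home there with a light touch, rock it down until the sprung foot clicks under the far edge and it sits flush, and slide it along so that it stands side by side against the power supply. Go gently, as the plastic lip and foot must not be forced, leave the other things on the bench where they are, and let go of the module.

Things in the scene. Friction and masses are not known exactly. Their poses are not given: they have to be found in the camera images.
- relay: Module to fit: light grey, 36 mm wide, flat clear window on top, about 160 g, standing upright on a foam pad 6 to 12 mm high. Origin midway under the feet; x across the rail (fixed lip at -x, sprung foot with black pull tab at +x), y along the rail, z up. Housing 90 (x) x 36 (y) mm from the underside (seat, z = 11) to z = 51, 78 x 36 mm above that to the top, z = 71 mm.
- relay_lip (a point): Top edge of the tip of the relay's fixed lip: relay x = -15.75, z = 7 mm. The lip, 2.5 mm thick and 30 mm long, juts in from a jaw block (x = -24.25 to -18.25, from the underside z = 11 down to z = 0), which leaves between lip and underside a slot 4 mm high and 2.5 mm deep, open to +x, for the 2.3 mm flange. Hook it at 18 to 22 degrees of tilt. Axes as the relay.
- relay_foot (a joint): Sprung foot's outward (+x) travel, m: 0 home, 0.008 stop; 3 N at home, +0.5 N/mm. 22 mm wide; tooth in to relay x = 14.5 mm, its top 3.3 mm below the seat; beneath, a lead-in slants out to x = 20 mm, 11 mm below the seat, so pressing down on the flange (about 7 N at the foot, from some 12 degrees of tilt) drives it out 3 mm or so; it snaps home when the tooth is under the flange.
- rail: Fixed 35 mm top-hat rail, 300 mm long, in its open pan (190 x 330 mm). Origin: centre of its top, 31 to 39 mm above the bench (levelling feet); x across it, away from the robot, y along it, z up. Rail 15 mm high; two flanges 2.3 mm thick, outer edges at x = -17.5, +17.5, overhang its walls (x = -12.25, +12.25) by 5 mm. Ducts up to 2 mm below its top at x = -78, +78. Terminal row at y below -90.
- psu: Metal power supply fixed on the rail near its +y end, 54 mm wide, 71 mm high like the relay: free (-y) side face at its own y = -27 mm; the relay's +y side (relay y = +18) goes against it, which puts the relay at y = -45 mm in this frame. Plastic end bracket on its +y side. Origin and axes as the relay's when fitted: 11 mm below the rail top, over the rail's middle line.
- breaker: Bystander, loose. 18 mm wide breaker 90 mm long with a 45 mm nose, with a black toggle on top. Origin under its feet.
- timer: Bystander, loose. 54 mm wide module 90 mm long with a 45 mm nose, with two black dials on top. Origin under its feet.
- screwdriver: Bystander, loose. Screwdriver 180 mm long lying on the bench.
- slide_box: Bystander, loose. White box for specimen slides, 95 x 85 x 32 mm.
- oil_bottle: Bystander, loose. Small bottle, 28 mm across, 65 mm high.
- dish: Bystander, loose. Glass dish, 90 mm across, 16 mm high.
- mouse: Bystander, loose. Grey computer mouse, about 60 mm across, 33 mm high.
Things that resemble listed ones, but are neither listed nor needed, are in the scene too. What is shaped like the relay but yellow is not meant.

How it is judged:
On the way, in this order (a step that is already met when the one before it is completed fails the run):
1. the lip is pushed home under the rail's near flange (about 2 mm or more) while the module is still tilted (x of relay_lip in the frame of rail between -0.0157 and -0.009 m and z of relay_lip in the frame of rail between -0.008 and -0.0018 m and angle between the z axis of relay and the z axis of rail, either way round above 0.12 rad), for 0.1 s.
2. the foot has clicked home under the far flange and the module lies flush on the rail (value of joint relay_foot below 0.0015 m and z of relay in the frame of rail between -0.013 and -0.009 m and x of relay in the frame of rail between -0.003 and 0.003 m and angle between the z axis of relay and the z axis of rail, either way round below 0.05 rad and x of relay_lip in the frame of rail above -0.0167 m), for 0.1 s.
At the end, for the whole second after the job is handed in: The relay sits flush on the rail (within 2 mm in height, 0.05 rad in tilt), lip and clicked foot (within 1.5 mm of home) under the two flanges, its +y side within 2 mm of the power supply's side, released and at rest (all of step 2 and y of relay in the frame of psu above -0.047 m and linear speed of relay below 0.01 m/s and angle between the x axis of relay and the x axis of rail, either way round below 0.06 rad); the robot touches nothing.
It fails at once if the module or its foot is forced against the rail with more than 40 N (contact force between relay and rail above 40 N).
It fails at once if while it is still tilted for hooking, the module is pushed against the rail with more than 24 N (contact force between relay and rail above 24 N and angle between the z axis of relay and the z axis of rail, either way round above 0.2 rad).
It fails at once if the module is rammed against the power supply with more than 25 N (contact force between relay and psu above 25 N).
It fails at once if another loose thing on the bench is moved by more than 20 mm (distance of any of breaker, timer, screwdriver, slide_box, oil_bottle, dish, mouse from where it was at the start of the episode above 0.02 m).
It also fails if it takes over 72 s, if anything falls off the work surface, if the arm or the gripper's body presses on something with over 40 N, if the wrist force passes 120 N, or if a joint passes its speed limit or range.

### The arm

A 7-joint arm with a two-finger parallel gripper is mounted at the origin on the work surface. World frame = base frame: x ahead of the robot, y to its left, z up, the work surface at z = 0. Lengths are in m, angles in rad, forces in N, time in s.
With the tool pointing down it reaches from about 0.425 to 0.875 m from the base axis. Payload 9.9 kg.
Tool frame: the origin (TCP) lies at the very end of the fingers, on their centre line; the grasp point (between the pads) lies 19 mm behind it; z points along the fingers, y is the line along which they close (so a half turn about z gives the same grasp; the last joint's range is limited). The gripper opens to 85 mm and grips with 20 to 120 N. Pads are 22 mm wide; open, the fingers measure 114 mm over their backs; the gripper's body (76 mm by 85 mm) begins 54 mm behind the grasp point. The pads swing forward as they close: fully open they stand 13 mm farther back than shut.
Start: joints at [1.032, 0.576, 0.025, 1.437, -0.015, 1.129, -0.057], TCP at [0.297, -0.606, 0.231] pointing down, gripper open.
Joint ranges: [-2.76, 2.76], [-0.34, 2.15], [-1.52, 1.57], [0.19, 2.46], [-1.09, 4.23], [0.17, 1.99], [-2.82, 2.82]. Speed limits (rad/s): [2.22, 2.22, 3.01, 3.01, 3.14, 3.14, 3.14].

### API

Orientations are given as a rotation vector (axis times angle).
In Python, from plant import env gives the robot as it stands.
- The arm moves only by the tool jog_arm, never from a script. Its argument "commands" is a list of rows, each a list of 6 numbers: the shift along the tool's x, y, z in m, then the turn, a rotation vector about the tool's x, y, z in rad. A call has 1 to 20 rows; each row shifts and turns the commanded pose from where the row before left it, along the tool's axes as they then stand; what a row does not reach is not made up. A row lasts 1/12 s, in which the tool goes at most 41.7 mm and 7.16 degrees, less where a joint would pass 70% of its speed; a pose out of reach is approached as far as the arm can. A call with a gripper value outside its range is refused whole. "claw" is the opening, from 0 (shut) to 1 (fully open), set as the call begins (left out, the last holds). The fingers move at their own pace and stop on an object; the grip force is fixed at half the most. Time passes only in rows, so rows that do not move let the fingers close. It gives the time, the measured TCP pose, the force, the opening and the grip force at its end, in the units of the state.
- env.get_state(): the state, without advancing time (a new reading comes with each control period).
- env.grab_frame(name): name is "scene" or "top" or "wrist"; returns a dict with "img" (480x640x3 uint8, red, green, blue), "fx", "fy", "cx", "cy" (pixels), "world_to_cam" (4x4, takes a point from world to camera coordinates). Camera axes: x right, y down, z forward; pixel columns grow to the right and rows downward; lengths in m; the calibration is good to about 2 mm. The wrist camera is an equidistant fisheye: a pixel r from the principal point sees the ray r / f radians off the axis. A picture is of the moment at which its call begins. There is no depth.
- env.close_job(): hands the job in; it is judged then, once.
Trained networks look in a picture, given as the dict that the camera call returned (one of the last four; its "shot" number tells which), for a name from the list of things; names that differ only in an ending like _2 or _b are one class to them, and where a whole thing is asked for, a point or a joint stands for the part that bears it (a point fixed in the world has none). Each returns a list of dicts, best first, with "confidence" (0 to 1); they miss things now and then, are a little off and sometimes report something else, mostly with a low value. They report only what shows in the picture. A call takes as long as a camera call. They do not tell look-alikes from the thing itself.
- env.outline_of(picture, label): "mask" (480x640 bool, what is visible of it) and "pixel" ([row, column] in pixels, amid what is visible of it).
The state is a dict: "t": time; "qpos": joint angles; "qvel": joint speeds; "tau": joint torques, N m; "ee_pos": TCP position; "eef_rot": TCP orientation; "wrist_force": force on the tool from outside, world axes, zero at the start; "ft_torque": the same for the moment, N m; "finger_gap": opening from 0.0 (shut) to 1.0 (fully open); "finger_force": force on a finger pad.
Only numpy, scipy, OpenCV 4.12 (cv2) and the standard library are available. Lean on these libraries where they do the work, as an engineer would, in place of code of your own. Each camera call takes 0.05 s, during which the arm holds its last target. There are 200 camera calls.

## Working session

There is one attempt and no reset: what is moved stays moved. The work goes in short steps, Python scripts to look and compute and a tool call to move; the robot and the scene stay as the last step left them, time stands still between calls to the robot, and variables do not carry over. Pictures are saved under pics/ and viewed, at most 10 in all, crops included, and the job is handed in when it is done.

Besides the shell and the picture viewer there is one more tool, called by a JSON object that holds its "op" and its "data", one argument or row to a line. jog_arm: Moves the arm, as the interface text tells. Its arguments: {"type":"object","properties":{"commands":{"type":"array"},"claw":{"type":"number"}},"required":["commands"]}

```bash
mkdir -p pics; ls; cat > h.py <<'E'
import numpy as np, cv2
from plant import env
def save(n,img): cv2.imwrite('pics/'+n,cv2.cvtColor(np.ascontiguousarray(img),cv2.COLOR_RGB2BGR))
def ray(p,u,v):
    W=np.linalg.inv(p['world_to_cam']); d=np.array([(u-p['cx'])/p['fx'],(v-p['cy'])/p['fy'],1.])
    return W[:3,3],W[:3,:3]@d
def onz(p,u,v,z):
    o,d=ray(p,u,v); return o+d*(z-o[2])/d[2]
def proj(p,P):
    P=np.atleast_2d(P); c=(p['world_to_cam'][:3,:3]@P.T).T+p['world_to_cam'][:3,3]
    return np.c_[c[:,0]/c[:,2]*p['fx']+p['cx'],c[:,1]/c[:,2]*p['fy']+p['cy']]
E
python3 - <<'E'
from h import *
for n in ['scene','top']:
    p=env.grab_frame(n); save(n+'0.png',p['img'])
    W=np.linalg.inv(p['world_to_cam']); print(n,p['fx'],W.round(3).tolist())
    for l in ['relay','rail','psu','breaker','timer','relay_lip','relay_foot','screwdriver','slide_box','oil_bottle','dish','mouse']:
        try: print(l,[(round(d['confidence'],2),np.round(d['pixel']).tolist(),int(d['mask'].sum())) for d in env.outline_of(p,l)][:4])
        except Exception as e: print(l,e)
print(env.get_state())
E
```

```text
pics
scene 474.0695578037404 [[-0.377, 0.565, -0.734, 1.261], [0.926, 0.224, -0.303, 0.349], [-0.006, -0.794, -0.608, 0.668], [0.0, 0.0, 0.0, 1.0]]
relay [(0.82, [280.0, 529.0], 1736), (0.82, [229.0, 511.0], 1154), (0.66, [241.0, 326.0], 1416), (0.57, [257.0, 446.0], 1267)]
rail [(0.72, [251.0, 292.0], 7153)]
psu [(0.96, [239.0, 326.0], 1447)]
breaker [(0.61, [197.0, 203.0], 782), (0.2, [242.0, 329.0], 1455)]
timer [(0.96, [228.0, 156.0], 1415)]
relay_lip [(0.8, [279.0, 532.0], 1736), (0.61, [231.0, 511.0], 1181), (0.57, [256.0, 443.0], 1332), (0.5, [228.0, 155.0], 1447)]
relay_foot [(0.39, [285.0, 500.0], 20), (0.29, [250.0, 293.0], 7158)]
screwdriver [(0.85, [329.0, 399.0], 823), (0.72, [360.0, 324.0], 2838)]
slide_box [(0.72, [359.0, 325.0], 2859), (0.51, [242.0, 327.0], 1446)]
oil_bottle [(0.76, [220.0, 440.0], 271)]
dish [(0.68, [313.0, 206.0], 1232), (0.44, [357.0, 325.0], 2865)]
mouse [(0.89, [267.0, 154.0], 568), (0.29, [357.0, 323.0], 2778)]
top 433.91386638357835 [[0.024, -0.981, 0.193, 0.343], [-0.999, -0.018, 0.034, 0.043], [-0.03, -0.194, -0.981, 1.116], [0.0, 0.0, 0.0, 
[... 512 characters left out ...]
0], 403)]
{'t': 1.3, 'qpos': array([ 1.03219664,  0.57569681,  0.02490355,  1.43712728, -0.01500385,
        1.1289945 , -0.05651158]), 'qvel': array([-0.00044269, -0.00037607,  0.00173429, -0.0009055 ,  0.00015588,
        0.0009702 ,  0.0001926 ]), 'tau': array([ 1.83670431e-04, -7.65496588e+01,  2.24897884e+00, -2.86291695e+01,
        1.53459393e-02,  2.82115652e-03, -3.39740404e-05]), 'ee_pos': array([ 0.2965155 , -0.60637526,  0.23128141]), 'eef_rot': array([-3.06068183e+00, -7.08219191e-01,  9.10633939e-06]), 'wrist_force': array([ 0.20874368,  0.34049805, -0.64062421]), 'ft_torque': array([ 0.04369448,  0.02714572, -0.03693011]), 'finger_force': 0.0, 'finger_gap': 0.9991240134436913}
```

View pics/scene0.png

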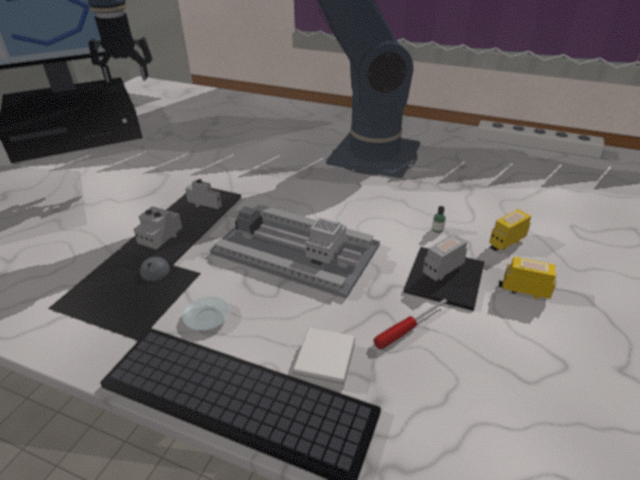

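View pics/top0.png

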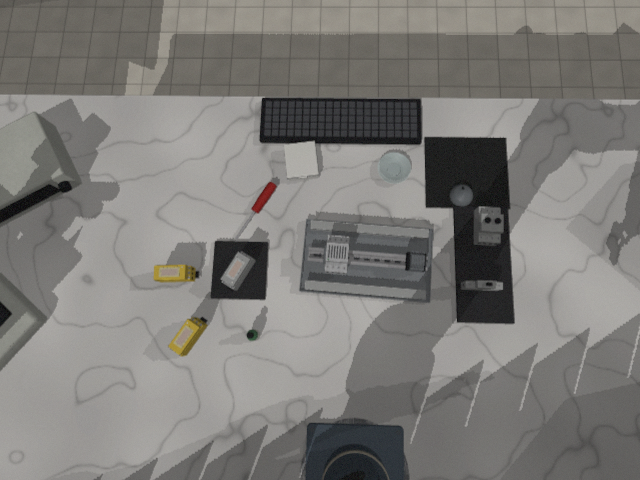

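```bash
python3 - <<'E'
from h import *
s=cv2.imread('pics/scene0.png');t=cv2.imread('pics/top0.png')
a=cv2.resize(s[220:310,395:495],(400,360),interpolation=cv2.INTER_CUBIC)
b=cv2.resize(t[230:310,200:280],(360,360),interpolation=cv2.INTER_CUBIC)
c=cv2.resize(t[210:305,297:437],(420,285)*1 if 0 else (560,380),interpolation=cv2.INTER_CUBIC)[:240*2]
top=np.hstack([a,b]); 
o=np.zeros((600,760,3),np.uint8); o[:360]=top[:, :760]
cv2.imwrite('pics/c1.png',o[:360]); cv2.imwrite('pics/c2.png',np.hstack([c]))
p=env.grab_frame('top')
for l,z in [('relay',.08),('rail',.035),('psu',.095)]:
    d=env.outline_of(p,l)[0]; m=d['mask'].astype(np.uint8)
    cs=max(cv2.findContours(m,0,2)[0],key=cv2.contourArea)
    bx=cv2.boxPoints(cv2.minAreaRect(cs)); print(l,d['pixel'],[onz(p,*q,z)[:2].round(3).tolist() for q in bx],bx.round().tolist())
E
```

```text
relay [271.7, 235.7] [[0.444, 0.337], [0.524, 0.289], [0.497, 0.245], [0.417, 0.293]] [[217.0, 282.0], [239.0, 249.0], [256.0, 261.0], [235.0, 293.0]]Traceback (most recent call last):
  File "<stdin>", line 11, in <module>
IndexError: list index out of range
```

View pics/c1.png

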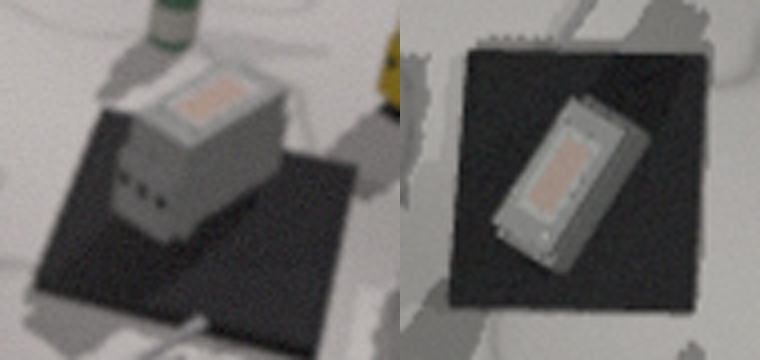

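```bash
cat >> h.py <<'E'
from scipy.spatial.transform import Rotation as R
def mv(pos,rv_or_R,st=None):
    "tool-frame shift and turn from measured pose to target"
    st=st or env.get_state(); A=R.from_rotvec(st['eef_rot']); B=rv_or_R
    return A.inv().apply(np.array(pos)-st['ee_pos']), (A.inv()*B).as_rotvec()
def down(yaw,tilt=0):
    "tool down, tool y along world direction yaw+90deg (tool x = yaw dir flipped handling)"
    return R.from_euler('z',yaw)*R.from_euler('x',np.pi)*R.from_euler('y',tilt)
E
python3 - <<'E'
from h import *
p=env.grab_frame('top'); print(onz(p,367,258,.035),onz(p,337,250,.095))
st=env.get_state(); M=R.from_rotvec(st['eef_rot']).as_matrix(); print(M.round(3))
C=np.linalg.inv(env.grab_frame('wrist')['world_to_cam']); T=np.eye(4);T[:3,:3]=M;T[:3,3]=st['ee_pos']
print((np.linalg.inv(T)@C).round(3))
for y in (0,np.pi): print(mv([.45,-.02,.30],down(y)))
E
```

```text
[ 0.51527567 -0.02564061  0.035     ] [0.52365945 0.0497265  0.095     ]
[[ 0.898  0.439 -0.   ]
 [ 0.439 -0.898  0.   ]
 [-0.    -0.    -1.   ]]
[[-0.    -0.963 -0.271  0.068]
 [ 1.    -0.    -0.001 -0.   ]
 [ 0.001 -0.271  0.963 -0.142]
 [ 0.     0.     0.     1.   ]]
(array([ 0.39546699, -0.45937151, -0.06869957]), array([-7.91829927e-07, -6.85386632e-07,  4.54798581e-01]))
(array([ 0.39546699, -0.45937151, -0.06869957]), array([ 9.36952393e-07, -1.08246486e-06, -2.68679407e+00]))
```

{"op": "jog_arm", "data": {
  "commands": [
    [0.0247,-0.0287,-0.0043,0,0,0],
    [0.0247,-0.0287,-0.0043,0,0,0],
    [0.0247,-0.0287,-0.0043,0,0,0],
    [0.0247,-0.0287,-0.0043,0,0,0],
    [0.0247,-0.0287,-0.0043,0,0,0],
    [0.0247,-0.0287,-0.0043,0,0,0],
    [0.0247,-0.0287,-0.0043,0,0,0],
    [0.0247,-0.0287,-0.0043,0,0,0],
    [0.0247,-0.0287,-0.0043,0,0,0],
    [0.0247,-0.0287,-0.0043,0,0,0],
    [0.0247,-0.0287,-0.0043,0,0,0],
    [0.0247,-0.0287,-0.0043,0,0,0],
    [0.0247,-0.0287,-0.0043,0,0,0],
    [0.0247,-0.0287,-0.0043,0,0,0],
    [0.0247,-0.0287,-0.0043,0,0,0],
    [0.0247,-0.0287,-0.0043,0,0,0],
    [0,0,0,0,0,0.114],
    [0,0,0,0,0,0.114],
    [0,0,0,0,0,0.114],
    [0,0,0,0,0,0.114]
  ]
}}

```text
t: 3.22
ee_pos: [0.4499, -0.02, 0.3003]
eef_rot: [3.142, -0.01, 0.001]
wrist_force: [-0.6, 0.2, 0.7]
finger_gap: 1.001
finger_force: 0.0
```

```bash
cat >> h.py <<'E'
def undist(p,z,cx,cy,half_x,half_y,s):
    "rectify wrist image to a top-down map at height z: s px/m ; rows down = -x, cols right = -y"
    H,W=int(2*half_x*s),int(2*half_y*s)
    r,c=np.mgrid[:H,:W]; X=cx+half_x-r/s; Y=cy+half_y-c/s
    uv=fproj(p,np.c_[X.ravel(),Y.ravel(),np.full(X.size,z)]).astype(np.float32).reshape(H,W,2)
    return cv2.remap(p['img'],uv[...,0],uv[...,1],cv2.INTER_CUBIC)
def fproj(p,P):
    P=np.atleast_2d(P); c=(p['world_to_cam'][:3,:3]@P.T).T+p['world_to_cam'][:3,3]
    rho=np.hypot(c[:,0],c[:,1]); th=np.arctan2(rho,c[:,2]); k=th/np.maximum(rho,1e-9)
    return np.c_[c[:,0]*k*p['fx']+p['cx'],c[:,1]*k*p['fy']+p['cy']]
E
python3 - <<'E'
from h import *
p=env.grab_frame('wrist'); np.save('w1.npy',p,allow_pickle=True)
m=undist(p,.035,.515,-.025,.13,.19,2000); save('w1.png',m); print(p['fx'],env.get_state()['ee_pos'],p['img'].mean())
E
```

```text
371.64829954431775 [ 0.44982208 -0.02014076  0.3002563 ] 115.65009006076389
```

View pics/w1.png

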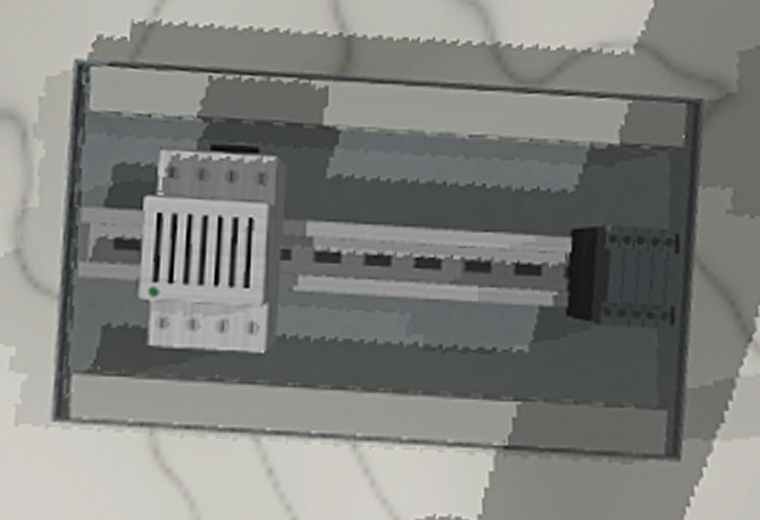

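{"op": "jog_arm", "data": {
  "commands": [
    [-0.005,-0.031,0,0,0,0],
    [-0.005,-0.031,0,0,0,0],
    [-0.005,-0.031,0,0,0,0],
    [-0.005,-0.031,0,0,0,0],
    [-0.005,-0.031,0,0,0,0],
    [-0.005,-0.031,0,0,0,0],
    [-0.005,-0.031,0,0,0,0],
    [-0.005,-0.031,0,0,0,0],
    [-0.005,-0.031,0,0,0,0],
    [-0.005,-0.031,0,0,0,0],
    [0,0,0,0,0,0]
  ]
}}

```text
t: 4.18
ee_pos: [0.3981, 0.2961, 0.3003]
eef_rot: [-3.138, -0.014, 0.001]
wrist_force: [-0.8, -0.4, 0.3]
finger_gap: 1.0
finger_force: 0.0
```

```bash
python3 - <<'E'
from h import *
p=env.grab_frame('wrist'); np.save('w2.npy',p,allow_pickle=True)
m=undist(p,.080,.47,.29,.075,.1,4000); save('w2.png',m); print(np.linalg.inv(p['world_to_cam'])[:3,3])
# rail edges from first image
q=np.load('w1.npy',allow_pickle=True).item(); s=2000
g=cv2.cvtColor(undist(q,.035,.515,-.025,.13,.19,s),cv2.COLOR_RGB2GRAY).astype(float); g=cv2.GaussianBlur(g,(0,0),1)
for name,r0,sg in (('far',221,1),('near',291,-1)):
    pts=[]
    for c in range(310,550,4):
        e=r0+(c-300)*14/260; rr=np.arange(int(e)-7,int(e)+8); d=np.gradient(g[:,c])[rr]*sg
        i=d.argmax(); 
        if d[i]>3 and 0<i<14:
            a,b,cc=d[i-1:i+2]; pts.append((c,rr[i]+.5*(a-cc)/(a-2*b+cc)))
    pts=np.array(pts); f=np.polyfit(*pts.T,1); res=pts[:,1]-np.polyval(f,pts[:,0]); k=abs(res)<1.5; f=np.polyfit(*pts[k].T,1)
    res=pts[k,1]-np.polyval(f,pts[k,0])
    print(name,len(pts),k.sum(),'slope deg',np.degrees(np.arctan(f[0])),'x at y=-.025',.515+.13-np.polyval(f,380)/s, res.std())
E
```

```text
[0.46652518 0.29633222 0.44265835]
far 60 60 slope deg 3.6804314717778497 x at y=-.025 0.532540040915211 0.2752491307468722
near 60 60 slope deg 3.5334906538854916 x at y=-.025 0.49743425848069966 0.28596338318955755
```

View pics/w2.png

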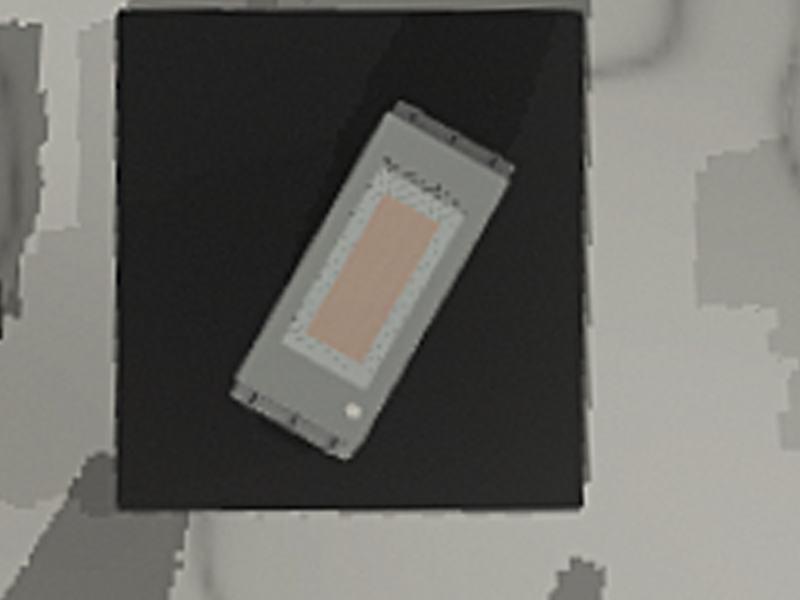

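```bash
python3 - <<'E'
from h import *
p=np.load('w2.npy',allow_pickle=True).item()
m=undist(p,.03,.47,.29,.075,.075,2800).astype(float); m=np.clip((m-15)*5,0,255).astype(np.uint8)
t=cv2.imread('pics/top0.png')[255:360,145:215]; t=cv2.resize(t,(280,420),interpolation=cv2.INTER_CUBIC)[...,::-1]
save('e.png',np.hstack([m[:420],t]))
g=cv2.cvtColor(undist(p,.080,.47,.29,.075,.1,4000),cv2.COLOR_RGB2GRAY)
E
```

```text
(no output)
```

View pics/e.png

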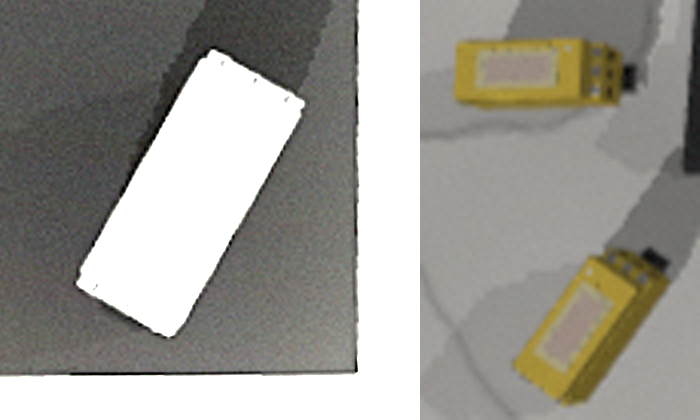

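```bash
python3 - <<'E'
from h import *
p=np.load('w2.npy',allow_pickle=True).item()
m=undist(p,.025,.47,.29,.07,.07,2800)
m=cv2.cvtColor(m,cv2.COLOR_RGB2GRAY).astype(float); m=cv2.GaussianBlur(m,(0,0),1.5); print(np.percentile(m,[1,5,20,50]))
m=np.clip((m-25)*10,0,255).astype(np.uint8)
a=[]
for _ in range(6): a.append(env.grab_frame('scene')['img'].astype(float))
s=np.mean(a,0)[225:305,405:485].mean(2); s=cv2.resize(s,(390,390),interpolation=cv2.INTER_CUBIC); s=np.clip((s-25)*4,0,255).astype(np.uint8)
o=np.hstack([m[:390],s]); save('e2.png',np.dstack([o]*3))
E
```

```text
[25.38123762 29.0779507  31.74210273 38.42537155]
```

View pics/e2.png

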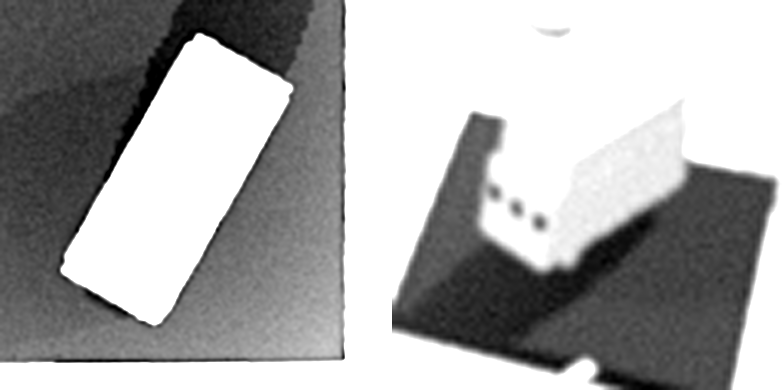

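```bash
python3 - <<'E'
from h import *
p=np.load('w2.npy',allow_pickle=True).item()
g=cv2.cvtColor(undist(p,.080,.47,.29,.075,.1,4000),cv2.COLOR_RGB2GRAY)
def rect(img):
    b=(img[20:500,130:575]>80).astype(np.uint8); c=max(cv2.findContours(b,0,2)[0],key=cv2.contourArea); (u,v),wh,a=cv2.minAreaRect(c); return (u+130,v+20),wh,a
(u,v),wh,a=rect(g); print(u,v,np.array(wh)/4,a,'centre',.47+.075-v/4000,.29+.1-u/4000)
# line fit long sides
b=(g>80).astype(np.uint8)
L=[];Rr=[]
for r in range(200,340,3):
    c=np.where(b[r,200:560])[0]+200; L.append((r,c[0]));Rr.append((r,c[-1]))
for q in (L,Rr):
    q=np.array(q); f=np.polyfit(*q.T,1); print('dir',np.degrees(np.arctan(f[0])))
st=env.get_state(); print(st['qpos'].round(3),st['t'])
c=[.47+.075-v/4000,.29+.1-u/4000]
for y in (149,-31): print(y,mv([c[0],c[1],.037],down(np.radians(y))))
E
```

```text
371.5962219238281 280.77056884765625 [35.84038162 85.700737  ] 29.60445213317871 centre 0.47480735778808586 0.297100944519043
dir -29.629638436940457
dir -29.64131760981091
[-0.432  0.258 -0.372  1.782  0.104  1.121 -2.412] 4.5333
149 (array([ 0.07404628, -0.00877067,  0.26321982]), array([ 5.10368916e-04,  3.57343363e-04, -2.60312533e+00]))
-31 (array([ 0.07404628, -0.00877067,  0.26321982]), array([ 2.67883469e-04, -3.82599511e-04,  5.38467254e-01]))
```

{"op": "jog_arm", "data": {
  "commands": [
    [0.037,-0.0044,0.01,0,0,0],
    [0.037,-0.0044,0.01,0,0,0],
    [0,0,0.005,0,0,-0.12],
    [0,0,0.005,0,0,-0.12],
    [0,0,0.005,0,0,-0.12],
    [0,0,0.005,0,0,-0.12],
    [0,0,0.005,0,0,-0.12],
    [0,0,0.005,0,0,-0.12],
    [0,0,0.005,0,0,-0.12],
    [0,0,0.005,0,0,-0.12],
    [0,0,0.005,0,0,-0.12],
    [0,0,0.005,0,0,-0.12],
    [0,0,0.005,0,0,-0.12],
    [0,0,0.005,0,0,-0.12],
    [0,0,0.005,0,0,-0.12],
    [0,0,0.005,0,0,-0.12],
    [0,0,0.005,0,0,-0.12],
    [0,0,0.005,0,0,-0.12],
    [0,0,0.005,0,0,-0.12],
    [0,0,0.005,0,0,-0.12]
  ]
}}

```text
t: 6.2
ee_pos: [0.4748, 0.2974, 0.19]
eef_rot: [1.476, 2.773, -0.0]
wrist_force: [-0.3, -0.3, -0.3]
finger_gap: 1.002
finger_force: 0.0
```

{"op": "jog_arm", "data": {
  "commands": [
    [0,0,0,0,0,-0.115],
    [0,0,0,0,0,-0.115],
    [0,0,0,0,0,-0.115],
    [0,0,0,0,0,-0.1],
    [0,0,0,0,0,0],
    [0,0,0,0,0,0]
  ]
}}

```text
t: 6.7
ee_pos: [0.4746, 0.2977, 0.19]
eef_rot: [-0.841, -3.027, 0.0]
wrist_force: [0.4, -0.7, 0.3]
finger_gap: 1.001
finger_force: 0.0
```

```bash
python3 - <<'E'
from h import *
st=env.get_state(); print(st['t'],st['ee_pos'],st['qpos'].round(2),mv([.4748,.2971,.037],down(np.radians(150.4))))
E
```

```text
6.7 [0.47460452 0.29768645 0.18998511] [-0.03  0.6  -0.98  1.78  0.56  1.07 -0.18] (array([-0.00048946, -0.00036738,  0.15298513]), array([-0.00022184, -0.00013012, -0.02537714]))
```

{"op": "jog_arm", "data": {
  "commands": [
    [0,0,0.02,0,0,-0.025],
    [0,0,0.03,0,0,0],
    [0,0,0.03,0,0,0],
    [0,0,0.03,0,0,0],
    [0,0,0.02,0,0,0],
    [0,0,0.015,0,0,0],
    [0,0,0.008,0,0,0],
    [0,0,0,0,0,0]
  ]
}}

```text
t: 7.37
ee_pos: [0.4738, 0.2977, 0.0358]
eef_rot: [-0.8, -3.037, 0.003]
wrist_force: [0.4, -0.1, -0.3]
finger_gap: 1.002
finger_force: 0.0
```

{"op": "jog_arm", "data": {
  "commands": [
    [0,0,0,0,0,0],
    [0,0,0,0,0,0],
    [0,0,0,0,0,0],
    [0,0,0,0,0,0],
    [0,0,0,0,0,0],
    [0,0,0,0,0,0],
    [0,0,0,0,0,0],
    [0,0,0,0,0,0],
    [0,0,0,0,0,0],
    [0,0,0,0,0,0]
  ],
  "claw": 0.3
}}

```text
t: 8.2
ee_pos: [0.4746, 0.2987, 0.038]
eef_rot: [0.797, 3.038, 0.001]
wrist_force: [-0.7, -1.7, 7.5]
finger_gap: 0.416
finger_force: 61.0
```

{"op": "jog_arm", "data": {
  "commands": [
    [0,0,-0.01,0,0,0],
    [0,0,-0.02,0,0,0],
    [0,0,-0.03,0,0,0],
    [0,0,-0.035,0,0,0],
    [0,0,-0.035,0,0,0],
    [0,0,-0.025,0,0,0],
    [0,0,0,0,0,0.12],
    [0,0,0,0,0,0.12],
    [0,0,0,0,0,0.12],
    [0,0,0,0,0,0.12],
    [0,0,0,0,0,0.12],
    [0,0,0,0,0,0.12],
    [0,0,0,0,0,0.12],
    [0,0,0,0,0,0.12],
    [0,0,0,0,0,0.12],
    [0,0,0,0,0,0.12],
    [0,0,0,0,0,0.12],
    [0,0,0,0,0,0]
  ]
}}

```text
t: 9.7
ee_pos: [0.4738, 0.2987, 0.1928]
eef_rot: [-2.497, -1.906, -0.0]
wrist_force: [0.3, 0.1, -1.4]
finger_gap: 0.417
finger_force: 60.3
```

```bash
python3 - <<'E'
from h import *
p=env.grab_frame('scene'); st=env.get_state(); print(st['t'],st['ee_pos'],st['wrist_force'].round(1),st['finger_force'])
c=proj(p,st['ee_pos'])[0]; print(c); u,v=c.astype(int)
a=p['img'][v-60:v+60,u-60:u+60]; a=cv2.resize(a,(390,390),interpolation=cv2.INTER_CUBIC)
w=env.grab_frame('wrist')['img']; w=cv2.resize(w,(400,300)); w=np.vstack([w,np.zeros((90,400,3),np.uint8)])
save('g1.png',np.hstack([a,w]))
E
```

```text
9.75 [0.47384395 0.29868168 0.19269225] [ 0.   0.4 -2. ] 60.3354699164629
[458.18229039 196.6471739 ]
```

View pics/g1.png

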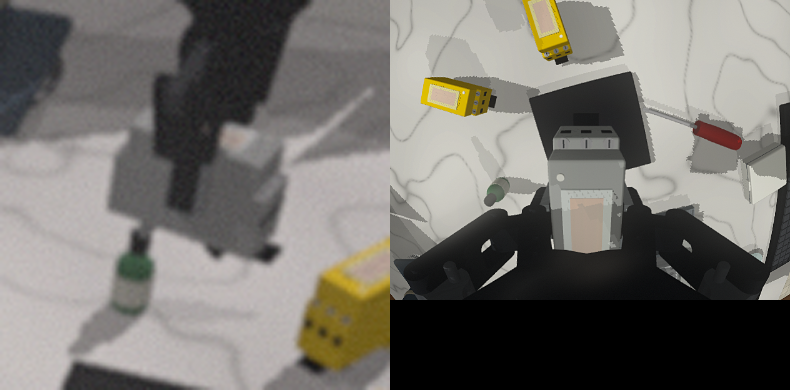

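```bash
python3 - <<'E'
from h import *
print(mv([.5014,-.0292,.15],down(np.radians(-3.6))))
E
```

```text
(array([-0.31002198,  0.11004298,  0.04254977]), array([ 8.88320598e-05, -1.43554833e-04,  1.37616729e+00]))
```

{"op": "jog_arm", "data": {
  "commands": [
    [-0.021,0.007,0,0,0,0],
    [-0.031,0.011,0,0,0,0],
    [-0.031,0.011,0,0,0,0],
    [-0.031,0.011,0,0,0,0],
    [-0.031,0.011,0,0,0,0],
    [-0.031,0.011,0,0,0,0],
    [-0.031,0.011,0,0,0,0],
    [-0.031,0.011,0,0,0,0],
    [-0.031,0.011,0,0,0,0],
    [-0.031,0.011,0,0,0,0],
    [-0.01,0.004,0,0,0,0.1]
  ]
}}

```text
t: 10.72
ee_pos: [0.4997, -0.0353, 0.1918]
eef_rot: [2.584, 1.786, -0.004]
wrist_force: [0.1, 0.1, -2.7]
finger_gap: 0.413
finger_force: 60.3
```

{"op": "jog_arm", "data": {
  "commands": [
    [0,0,0,0,0,0.116],
    [0,0,0,0,0,0.116],
    [0,0,0,0,0,0.116],
    [0,0,0,0,0,0.116],
    [0,0,0,0,0,0.116],
    [0,0,0,0,0,0.116],
    [0,0,0,0,0,0.116],
    [0,0,0,0,0,0.116],
    [0,0,0,0,0,0.116],
    [0,0,0,0,0,0.116],
    [0,0,0,0,0,0.116],
    [0,0,0,0,0,0],
    [0,0,0,0,0,0]
  ]
}}

```text
t: 11.8
ee_pos: [0.5, -0.0291, 0.1921]
eef_rot: [-3.14, 0.095, 0.001]
wrist_force: [0.3, -0.3, -2.3]
finger_gap: 0.413
finger_force: 60.3
```

```bash
python3 - <<'E'
from h import *
st=env.get_state(); print(st['t'],st['ee_pos'],st['qpos'].round(2),st['wrist_force'].round(1))
T=down(np.radians(-3.6)); print(mv([.5014,-.0292,.11],T)); print(mv([.5014,-.0292,.07],T*R.from_euler('y',np.radians(20))))
p=env.grab_frame('wrist'); np.save('w3.npy',p,allow_pickle=True); save('w3.png',p['img'])
E
```

```text
11.8 [ 0.50003154 -0.02914478  0.19213624] [ 0.16  0.37 -0.27  1.94  0.13  0.85 -1.81] [ 0.3 -0.3 -2.3]
(array([ 1.39562809e-03, -2.45342482e-05,  8.21357936e-02]), array([-3.82686847e-05,  3.20636609e-04,  2.26730226e-03]))
(array([ 1.40845181e-03, -2.29889626e-05,  1.22135792e-01]), array([-0.0004336 ,  0.34938634,  0.00223758]))
```

View pics/w3.png

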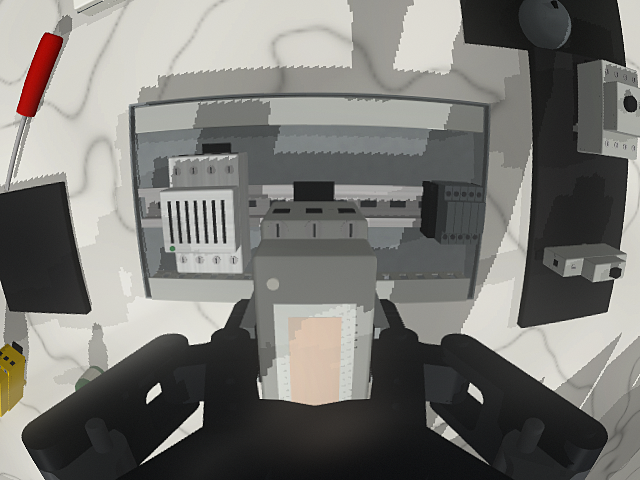

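```bash
python3 - <<'E'
from h import *
p=np.load('w3.npy',allow_pickle=True).item(); st=env.get_state(); A=R.from_rotvec(st['eef_rot'])
for gz in (26,29,32):
    P=np.array([[39,18,71],[39,-18,71],[45,18,51],[45,-18,51],[0,18,71],[0,-18,71]])-[1,0,gz]
    print(gz,fproj(p,A.apply(P*[1,-1,-1]/1000)+st['ee_pos']).round(1).tolist())
g=cv2.GaussianBlur(cv2.cvtColor(p['img'],cv2.COLOR_RGB2GRAY),(0,0),.8)
print(g[195:262,300].tolist()); print(g[195:262,345].tolist()); print('row300',g[300,240:275].tolist(),g[300,365:395].tolist())
print('row250',g[250,240:275].tolist(),g[250,365:395].tolist())
E
```

```text
26 [[250.5, 251.9], [380.4, 251.9], [259.9, 215.9], [370.7, 215.9], [258.6, 368.8], [372.0, 368.8]]
29 [[252.2, 248.7], [378.6, 248.7], [261.1, 214.1], [369.4, 214.1], [259.8, 363.6], [370.7, 363.5]]
32 [[253.8, 245.8], [376.9, 245.8], [262.4, 212.3], [368.2, 212.3], [261.0, 358.5], [369.5, 358.5]]
[31, 31, 31, 31, 30, 37, 60, 80, 86, 87, 86, 86, 86, 86, 85, 84, 85, 86, 86, 86, 86, 86, 87, 88, 91, 101, 111, 115, 116, 116, 117, 117, 117, 117, 117, 117, 117, 117, 117, 117, 117, 118, 117, 109, 96, 89, 88, 88, 88, 88, 88, 88, 88, 89, 90, 91, 91, 91, 91, 92, 97, 105, 112, 116, 117, 118, 118]
[152, 151, 161, 166, 137, 95, 78, 82, 87, 88, 88, 88, 79, 55, 35, 30, 33, 49, 72, 86, 88, 88, 88, 88, 91, 100, 107, 111, 112, 113, 114, 114, 114, 114, 114, 114, 114, 114, 114, 114, 114, 114, 112, 103, 92, 87, 87, 87, 88, 88, 88, 88, 88, 88, 88, 88, 88, 89, 89, 90, 96, 106, 114, 116, 117, 117, 117]
row300 [101, 69, 57, 55, 55, 55, 54, 54, 57, 69, 82, 87, 87, 87, 89, 100, 108, 114, 119, 121, 121, 121, 121, 121, 121, 121, 120, 120, 120, 120, 121, 120, 120, 121, 121] [119, 119, 119, 119, 118, 119, 120, 121, 118, 105, 92, 86, 86, 85, 74, 51, 41, 40, 40, 40, 39, 41, 53, 77, 96, 106, 113, 118, 119, 118]
row250 [182, 147, 118, 108, 110, 111, 110, 109, 109, 108, 106, 100, 95, 93, 93, 92, 91, 91, 93, 95, 96, 96, 96, 96, 95, 95, 95, 95, 95, 95, 95, 94, 94, 94, 94] [88, 88, 88, 88, 89, 90, 91, 90, 86, 84, 84, 84, 85, 86, 88, 91, 92, 91, 90, 90, 90, 90, 89, 90, 91, 90, 89, 89, 89, 90]
```

{"op": "jog_arm", "data": {
  "commands": [
    [0.0029,0,0.02,0,0,0.002],
    [0,0,0.03,0,0,0],
    [0,0,0.03,0,0,0],
    [0,0,0.012,0,0.05,0],
    [0,0,0,0,0.1,0],
    [0,0,0,0,0.1,0],
    [0,0,0,0,0.099,0],
    [-0.003,0,0.009,0,0,0],
    [-0.003,0,0.009,0,0,0],
    [-0.003,0,0.009,0,0,0],
    [0,0,0,0,0,0],
    [0,0,0,0,0,0]
  ]
}}

```text
t: 12.85
ee_pos: [0.5002, -0.0346, 0.0749]
eef_rot: [3.091, -0.105, 0.411]
wrist_force: [-0.4, -0.1, -1.6]
finger_gap: 0.409
finger_force: 60.3
```

```bash
cat > s.py <<'E'
from h import *
st=env.get_state(); T=down(np.radians(-3.6)); A=R.from_rotvec(st['eef_rot']); D=(T.inv()*A).as_rotvec()
c=R.from_euler('z',-3.6,degrees=True).inv()
print('t',st['t'],'rail xyz mm',(c.apply(st['ee_pos']-[.5147,-.03,.035])*1000).round(2),'dev',D.round(4),'F rail',c.apply(st['wrist_force']).round(1),'M',st['ft_torque'].round(2),'gap',st['finger_gap'].round(3))
E
python3 s.py
```

```text
Traceback (most recent call last):
  File "s.py", line 4, in <module>
    print('t',st['t'],'rail xyz mm',(c.apply(st['ee_pos']-[.5147,-.03,.035])*1000).round(2),'dev',D.round(4),'F rail',c.apply(st['wrist_force']).round(1),'M',st['ft_torque'].round(2),'gap',st['finger_gap'].round(3))
                                                                                                                                                                                             ^^^^^^^^^^^^^^^^^^^^^^
AttributeError: 'float' object has no attribute 'round'
```

```bash
sed -i "s/st\['finger_gap'\].round(3)/st['finger_gap'],st['qpos'].round(2)/" s.py; python3 s.py
```

```text
t 12.85 rail xyz mm [-14.19  -5.51  39.93] dev [-0.0134  0.2645  0.0053] F rail [-0.4 -0.2 -1.6] M [-0.01  0.41  0.01] gap 0.40884182357687976 [ 0.09  0.47 -0.2   2.31  0.92  0.18 -2.61]
```

{"op": "jog_arm", "data": {
  "commands": [
    [0,0,-0.02,0,0,0],
    [0,0,-0.03,0,0,0],
    [0,0,-0.03,0,-0.06,0],
    [0,0,0,0,-0.06,0],
    [0,0,0,0,-0.06,0],
    [0,0,0,0,-0.06,0],
    [0,0,0,0,-0.025,0],
    [0,0,0,0,0,0],
    [0,0,0,0,0,0]
  ]
}}

```text
t: 13.6
ee_pos: [0.4801, -0.0316, 0.1507]
eef_rot: [3.129, -0.113, 0.006]
wrist_force: [0.3, 0.3, -1.9]
finger_gap: 0.415
finger_force: 60.4
```

```bash
python3 s.py; python3 - <<'E'
from h import *
print(mv([.48,.3,.16],down(np.radians(-3.6))))
E
```

```text
t 13.6 rail xyz mm [-34.46  -3.76 115.73] dev [-0.0102  0.004   0.0091] F rail [ 0.3  0.3 -1.9] M [-0.01  0.11  0.01] gap 0.4149715325458501 [ 0.44  0.45 -0.68  2.03  0.41  0.79 -2.12]
(array([-0.02386395, -0.33061825, -0.01274214]), array([ 0.01021771, -0.00404809, -0.00911226]))
```

{"op": "jog_arm", "data": {
  "commands": [
    [-0.002,-0.02,-0.01,0.01,-0.004,-0.009],
    [-0.002,-0.03,-0.005,0,0,0],
    [-0.002,-0.03,-0.005,0,0,0],
    [-0.002,-0.03,0,0,0,0],
    [-0.002,-0.03,0,0,0,0],
    [-0.002,-0.03,0,0,0,0],
    [-0.002,-0.03,0,0,0,0],
    [-0.002,-0.03,0,0,0,0],
    [-0.002,-0.03,0,0,0,0],
    [-0.002,-0.03,0,0,0,0],
    [-0.002,-0.03,0,0,0,0],
    [-0.002,-0.01,0,0,0,0],
    [0,0,0,0,0,0]
  ]
}}

```text
t: 14.68
ee_pos: [0.4755, 0.3029, 0.1699]
eef_rot: [-3.14, 0.091, 0.001]
wrist_force: [0.1, -0.1, -1.1]
finger_gap: 0.417
finger_force: 60.5
```

```bash
python3 s.py; python3 - <<'E'
from h import *
print(mv([.48,.3,.045],down(np.radians(-3.6))))
E
```

```text
t 14.6833 rail xyz mm [-60.07 329.73 134.87] dev [ 0.0002 -0.0006 -0.0051] F rail [ 0.1 -0.1 -1.1] M [0.04 0.03 0.03] gap 0.41736221594192624 [-0.2   0.54 -0.68  1.8   0.41  0.95 -2.69]
(array([0.0047755 , 0.00260915, 0.12486815]), array([-0.00017751,  0.0005925 ,  0.0050764 ]))
```

{"op": "jog_arm", "data": {
  "commands": [
    [0.005,0.003,0.02,0,0,-0.1],
    [0,0,0.03,0,0,-0.1],
    [0,0,0.03,0,0,0],
    [0,0,0.025,0,0,0],
    [0,0,0.012,0,0,0],
    [0,0,0.008,0,0,0],
    [0,0,0,0,0,0],
    [0,0,0,0,0,0]
  ]
}}

```text
t: 15.35
ee_pos: [0.483, 0.2949, 0.0452]
eef_rot: [3.131, 0.212, 0.001]
wrist_force: [0.2, 0.1, -1.9]
finger_gap: 0.414
finger_force: 60.5
```

{"op": "jog_arm", "data": {
  "commands": [
    [0,0,0.002,0,0,0],
    [0,0,0.002,0,0,0],
    [0,0,0.001,0,0,0],
    [0,0,0,0,0,0]
  ]
}}

```text
t: 15.68
ee_pos: [0.4829, 0.2947, 0.0396]
eef_rot: [3.131, 0.212, 0.001]
wrist_force: [-0.2, 0.4, -1.7]
finger_gap: 0.416
finger_force: 60.5
```

```bash
python3 s.py
```

```text
t 15.6833 rail xyz mm [-52.08 322.04   4.63] dev [-0.0033  0.0009 -0.1979] F rail [-0.2  0.4 -1.7] M [0.02 0.04 0.02] gap 0.4162403934430713 [-0.24  0.72 -0.61  1.92  0.62  0.71 -2.67]
```

{"op": "jog_arm", "data": {
  "commands": [
    [0,0,0.001,0,0,0],
    [0,0,0.0008,0,0,0],
    [0,0,0,0,0,0]
  ]
}}

```text
t: 15.93
ee_pos: [0.483, 0.2947, 0.038]
eef_rot: [3.131, 0.212, 0.001]
wrist_force: [-0.6, -0.5, 3.0]
finger_gap: 0.418
finger_force: 61.2
```

{"op": "jog_arm", "data": {
  "commands": [
    [0,0,0,0,0,0],
    [0,0,0,0,0,0],
    [0,0,0,0,0,0],
    [0,0,0,0,0,0],
    [0,0,0,0,-0.05,0],
    [0,0,0,0,-0.05,0],
    [0,0,0,0,-0.05,0],
    [0,0,0,0,-0.05,0],
    [0,0,0,0,-0.05,0],
    [0,0,0,0,-0.05,0],
    [-0.002,0,0.0007,0,-0.049,0],
    [-0.003,0,0.001,0,0,0],
    [-0.003,0,0.0012,0,0,0],
    [0,0,0,0,0,0],
    [0,0,0,0,0,0]
  ],
  "claw": 1.0
}}

```text
t: 17.18
ee_pos: [0.4736, 0.2936, 0.0378]
eef_rot: [3.061, 0.208, -0.537]
wrist_force: [0.1, -0.0, -0.1]
finger_gap: 1.0
finger_force: 0.0
```

```bash
python3 s.py; python3 - <<'E'
from h import *
st=env.get_state(); print(st['ee_pos'], mv([.483-.0085,.2947-.001,.037],R.from_rotvec([3.131,.212,.001])*R.from_euler('y',-20,degrees=True)))
E
```

```text
t 17.1833 rail xyz mm [-61.31 320.41   2.83] dev [-0.0381 -0.3464 -0.1967] F rail [ 0.1 -0.  -0.1] M [ 0.03 -0.34 -0.04] gap 1.0000878129984008 [-0.15  0.89 -0.73  1.63  0.39  1.12 -2.41]
[0.47362998 0.29362638 0.03782618] (array([1.10141141e-03, 4.25028091e-05, 4.79602972e-04]), array([ 0.00049196, -0.00080108,  0.00114832]))
```

{"op": "jog_arm", "data": {
  "commands": [
    [0,0,0,0,0,0],
    [0,0,0,0,0,0],
    [0,0,0,0,0,0],
    [0,0,0,0,0,0],
    [0,0,0,0,0,0],
    [0,0,0,0,0,0],
    [0,0,0,0,0,0],
    [0,0,0,0,0,0],
    [0,0,0,0,0,0]
  ],
  "claw": 0.3
}}

```text
t: 17.93
ee_pos: [0.4745, 0.2936, 0.0377]
eef_rot: [3.061, 0.206, -0.539]
wrist_force: [-0.1, -1.0, 5.1]
finger_gap: 0.415
finger_force: 59.7
```

{"op": "jog_arm", "data": {
  "commands": [
    [0.003,0,-0.009,0,0,0],
    [0.007,0,-0.02,0,0,0],
    [0.01,0,-0.028,0,0,0],
    [0.01,0,-0.028,0,0,0],
    [0.01,0,-0.028,0,0,0],
    [0.01,0,-0.028,0,0,0],
    [0,0,0,0,0.05,0],
    [0,0,0,0,0.05,0],
    [0,0,0,0,0.05,0],
    [0,0,0,0,0.05,0],
    [0,0,0,0,0.05,0],
    [0,0,0,0,0.05,0],
    [0,0,0,0,0.05,0],
    [0,0,0,0,0,0]
  ]
}}

```text
t: 19.1
ee_pos: [0.5673, 0.307, 0.1536]
eef_rot: [3.131, 0.215, 0.005]
wrist_force: [-0.8, 0.4, -1.3]
finger_gap: 0.417
finger_force: 60.1
```

```bash
python3 s.py; python3 - <<'E'
from h import *
print(mv([.50,-.0292,.17],down(np.radians(-3.6))))
E
```

```text
t 19.1 rail xyz mm [ 31.33 339.67 118.65] dev [-0.0035  0.0034 -0.2001] F rail [-0.8  0.4 -1.3] M [ 0.05 -0.01  0.03] gap 0.4172643955926451 [-0.15  0.68 -0.72  1.6   0.5   1.05 -2.45]
(array([-0.11263552,  0.32392113, -0.01546479]), array([ 0.0034691 , -0.00338492,  0.20014168]))
```

{"op": "jog_arm", "data": {
  "commands": [
    [-0.0076,0.02,-0.005,0,0,0],
    [-0.01,0.029,-0.005,0,0,0],
    [-0.01,0.029,-0.005,0,0,0],
    [-0.01,0.029,0,0,0,0],
    [-0.01,0.029,0,0,0,0],
    [-0.01,0.029,0,0,0,0],
    [-0.01,0.029,0,0,0,0],
    [-0.01,0.029,0,0,0,0],
    [-0.01,0.029,0,0,0,0],
    [-0.01,0.029,0,0,0,0],
    [-0.01,0.029,0,0,0,0],
    [-0.005,0.014,0,0,0,0.07],
    [0,0,0,0,0,0.07],
    [0,0,0,0,0,0.06],
    [0,0,0,0,0,0],
    [0,0,0,0,0,0]
  ]
}}

```text
t: 20.43
ee_pos: [0.5011, -0.0295, 0.169]
eef_rot: [3.137, -0.099, 0.001]
wrist_force: [1.2, 0.3, -1.8]
finger_gap: 0.416
finger_force: 60.4
```

```bash
cat >> s.py <<'E'
import sys
if len(sys.argv)>1:
    x,y,z,t=map(float,sys.argv[1:]); P=c.inv().apply(np.array([x,y,z])/1000)+[.5147,-.03,.035]
    a,b=mv(P,T*R.from_euler('y',t)); print('move',a.round(4),b.round(4))
E
python3 s.py -19.4 0 30 0.03
```

```text
t 20.4333 rail xyz mm [-13.58  -0.33 133.98] dev [-0.0029  0.001   0.0004] F rail [ 1.2  0.4 -1.8] M [ 0.03  0.04 -0.02] gap 0.41606751089511834 [ 0.48  0.47 -0.74  1.95  0.41  0.87 -2.11]
move [-0.0059 -0.0006  0.104 ] [ 0.0029  0.029  -0.0003]
```

{"op": "jog_arm", "data": {
  "commands": [
    [-0.0059,-0.0006,0.01,0.0029,0.029,0],
    [0,0,0.02,0,0,0],
    [0,0,0.025,0,0,0],
    [0,0,0.02,0,0,0],
    [0,0,0.015,0,0,0],
    [0,0,0.01,0,0,0],
    [0,0,0.004,0,0,0],
    [0,0,0,0,0,0],
    [0,0,0,0,0,0]
  ]
}}

```text
t: 21.18
ee_pos: [0.4982, -0.0285, 0.0653]
eef_rot: [3.138, -0.1, 0.049]
wrist_force: [0.5, 0.2, -1.2]
finger_gap: 0.415
finger_force: 60.3
```

```bash
python3 s.py -19.4 0 21 0.03; python3 - <<'E'
from h import *
p=env.grab_frame('scene'); st=env.get_state(); u,v=proj(p,st['ee_pos'])[0].astype(int)
a=cv2.resize(p['img'][v-50:v+50,u-65:u+65],(650,500),interpolation=cv2.INTER_CUBIC); save('h1.png',a)
E
```

```text
t 21.1833 rail xyz mm [-16.6    0.47  30.29] dev [-0.0002  0.031   0.0012] F rail [ 0.4  0.2 -1.2] M [-0.05  0.01 -0.  ] gap 0.4151554119198653 [ 0.37  0.59 -0.6   2.1   0.61  0.6  -2.3 ]
move [-0.0031  0.0005  0.0092] [ 0.0002 -0.001  -0.0012]
```

View pics/h1.png

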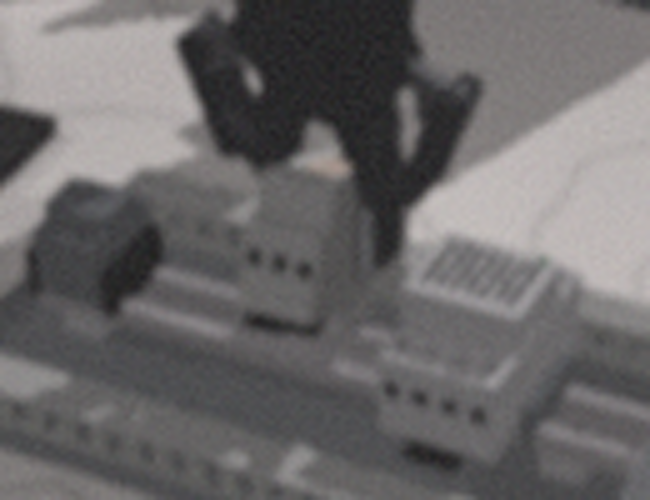

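{"op": "jog_arm", "data": {
  "commands": [
    [-0.003,0.0005,0.003,0,0,0],
    [0,0,0.003,0,0,0],
    [0,0,0.003,0,0,0],
    [0,0,0,0,0,0]
  ]
}}

```text
t: 21.57
ee_pos: [0.4948, -0.0292, 0.0555]
eef_rot: [3.138, -0.102, 0.048]
wrist_force: [-0.4, 0.3, -1.4]
finger_gap: 0.416
finger_force: 60.3
```

```bash
python3 s.py -19.4 0 18 0.03
```

```text
t 21.5667 rail xyz mm [-19.95  -0.45  20.46] dev [-0.0005  0.0304  0.002 ] F rail [-0.5  0.3 -1.4] M [ 0.03  0.14 -0.04] gap 0.4160067597419332 [ 0.36  0.6  -0.58  2.11  0.63  0.57 -2.32]
move [ 0.0005 -0.0005  0.0025] [ 0.0005 -0.0004 -0.002 ]
```

{"op": "jog_arm", "data": {
  "commands": [
    [0,0,0.001,0,0,0],
    [0,0,0.001,0,0,0],
    [0,0,0,0,0,0]
  ]
}}

```text
t: 21.82
ee_pos: [0.495, -0.029, 0.0536]
eef_rot: [3.138, -0.102, 0.048]
wrist_force: [0.1, 0.8, -1.9]
finger_gap: 0.41
finger_force: 60.3
```

```bash
python3 s.py -19.4 0 18 0.03
```

```text
t 21.8167 rail xyz mm [-19.69  -0.25  18.65] dev [-0.0003  0.0306  0.002 ] F rail [ 0.   0.8 -1.9] M [ 0.07  0.06 -0.01] gap 0.41027362821890595 [ 0.35  0.6  -0.58  2.11  0.63  0.56 -2.32]
move [ 0.0003 -0.0003  0.0007] [ 0.0003 -0.0006 -0.002 ]
```

{"op": "jog_arm", "data": {
  "commands": [
    [0,0,0.0007,0,0,0],
    [0,0,0,0,0,0]
  ]
}}

```text
t: 21.98
ee_pos: [0.495, -0.029, 0.053]
eef_rot: [3.138, -0.102, 0.048]
wrist_force: [-0.2, -0.3, -1.7]
finger_gap: 0.416
finger_force: 60.3
```

{"op": "jog_arm", "data": {
  "commands": [
    [0,0,0.0007,0,0,0],
    [0,0,0,0,0,0]
  ]
}}

```text
t: 22.15
ee_pos: [0.4951, -0.0291, 0.0523]
eef_rot: [3.138, -0.102, 0.048]
wrist_force: [0.3, 0.2, -1.8]
finger_gap: 0.413
finger_force: 60.3
```

{"op": "jog_arm", "data": {
  "commands": [
    [0,0,0.0007,0,0,0],
    [0,0,0,0,0,0]
  ]
}}

```text
t: 22.32
ee_pos: [0.4951, -0.0291, 0.0516]
eef_rot: [3.138, -0.102, 0.048]
wrist_force: [-0.7, -0.2, -1.4]
finger_gap: 0.416
finger_force: 60.3
```

{"op": "jog_arm", "data": {
  "commands": [
    [0,0,0.0006,0,0,0],
    [0,0,0,0,0,0]
  ]
}}

```text
t: 22.48
ee_pos: [0.4951, -0.029, 0.051]
eef_rot: [3.138, -0.102, 0.048]
wrist_force: [-1.1, -0.9, -2.6]
finger_gap: 0.414
finger_force: 60.3
```

{"op": "jog_arm", "data": {
  "commands": [
    [0,0,0.0006,0,0,0],
    [0,0,0,0,0,0]
  ]
}}

```text
t: 22.65
ee_pos: [0.4951, -0.029, 0.0504]
eef_rot: [3.138, -0.102, 0.048]
wrist_force: [0.7, 0.2, -2.5]
finger_gap: 0.414
finger_force: 60.3
```

{"op": "jog_arm", "data": {
  "commands": [
    [0,0,0.0006,0,0,0],
    [0,0,0,0,0,0]
  ]
}}

```text
t: 22.82
ee_pos: [0.4951, -0.0291, 0.0498]
eef_rot: [3.138, -0.102, 0.048]
wrist_force: [0.7, -0.5, -1.0]
finger_gap: 0.416
finger_force: 60.3
```

{"op": "jog_arm", "data": {
  "commands": [
    [0,0,0.0005,0,0,0],
    [0,0,0,0,0,0]
  ]
}}

```text
t: 22.98
ee_pos: [0.4952, -0.029, 0.0494]
eef_rot: [3.138, -0.102, 0.048]
wrist_force: [-0.8, -0.2, -0.5]
finger_gap: 0.417
finger_force: 60.3
```

{"op": "jog_arm", "data": {
  "commands": [
    [0,0,0.0004,0,0,0],
    [0,0,0,0,0,0]
  ]
}}

```text
t: 23.15
ee_pos: [0.4952, -0.0291, 0.0492]
eef_rot: [3.138, -0.102, 0.049]
wrist_force: [-0.6, 0.0, 3.4]
finger_gap: 0.411
finger_force: 61.2
```

{"op": "jog_arm", "data": {
  "commands": [
    [0,0,0.0004,0,0,0],
    [0,0,0,0,0,0]
  ]
}}

```text
t: 23.32
ee_pos: [0.4953, -0.029, 0.0491]
eef_rot: [3.138, -0.102, 0.049]
wrist_force: [-3.3, -0.3, 9.7]
finger_gap: 0.415
finger_force: 61.9
```

```bash
python3 s.py
```

```text
t 23.3167 rail xyz mm [-19.44  -0.26  14.08] dev [-0.0007  0.0313  0.0019] F rail [-3.2 -0.6  9.7] M [-0.02  0.57  0.02] gap 0.4149818310759402 [ 0.35  0.61 -0.57  2.12  0.64  0.55 -2.33]
```

{"op": "jog_arm", "data": {
  "commands": [
    [0,0,-0.0014,0,0,0],
    [0,0,-0.0014,0,0,0],
    [0,0,0,0,0,0]
  ]
}}

```text
t: 23.57
ee_pos: [0.4952, -0.029, 0.0515]
eef_rot: [3.138, -0.102, 0.048]
wrist_force: [0.2, 0.1, -1.2]
finger_gap: 0.412
finger_force: 60.5
```

```bash
python3 s.py -17.5 0 16.5 0.031
```

```text
t 23.5667 rail xyz mm [-19.52  -0.25  16.5 ] dev [-0.0002  0.0309  0.002 ] F rail [ 0.2  0.1 -1.2] M [-0.03  0.03  0.02] gap 0.4116892617707616 [ 0.35  0.61 -0.58  2.12  0.64  0.56 -2.32]
move [ 0.002  -0.0003  0.0001] [ 0.0002  0.0001 -0.002 ]
```

{"op": "jog_arm", "data": {
  "commands": [
    [0.001,0,0,0,0,0],
    [0.001,0,0,0,0,0],
    [0,0,0,0,0,0]
  ]
}}

```text
t: 23.82
ee_pos: [0.4974, -0.0292, 0.0513]
eef_rot: [3.138, -0.102, 0.048]
wrist_force: [0.1, 0.6, -0.7]
finger_gap: 0.409
finger_force: 60.5
```

{"op": "jog_arm", "data": {
  "commands": [
    [0.0006,0,0,0,0,0],
    [0,0,0,0,0,0]
  ]
}}

```text
t: 23.98
ee_pos: [0.4978, -0.0292, 0.0514]
eef_rot: [3.138, -0.102, 0.048]
wrist_force: [-0.3, -0.7, -1.2]
finger_gap: 0.413
finger_force: 60.5
```

{"op": "jog_arm", "data": {
  "commands": [
    [0.0006,0,0,0,0,0],
    [0,0,0,0,0,0]
  ]
}}

```text
t: 24.15
ee_pos: [0.4984, -0.0293, 0.0514]
eef_rot: [3.138, -0.102, 0.048]
wrist_force: [-0.4, 0.8, -1.7]
finger_gap: 0.412
finger_force: 60.5
```

{"op": "jog_arm", "data": {
  "commands": [
    [0.0005,0,0,0,0,0],
    [0,0,0,0,0,0]
  ]
}}

```text
t: 24.32
ee_pos: [0.4989, -0.0293, 0.0515]
eef_rot: [3.138, -0.102, 0.048]
wrist_force: [-1.0, 0.2, -1.6]
finger_gap: 0.419
finger_force: 60.5
```

{"op": "jog_arm", "data": {
  "commands": [
    [0.0005,0,0,0,0,0],
    [0,0,0,0,0,0]
  ]
}}

```text
t: 24.48
ee_pos: [0.4994, -0.0293, 0.0515]
eef_rot: [3.138, -0.102, 0.048]
wrist_force: [-0.3, -0.5, -1.3]
finger_gap: 0.414
finger_force: 60.5
```

{"op": "jog_arm", "data": {
  "commands": [
    [0.0005,0,0,0,0,0],
    [0,0,0,0,0,0]
  ]
}}

```text
t: 24.65
ee_pos: [0.4999, -0.0294, 0.0515]
eef_rot: [3.138, -0.102, 0.048]
wrist_force: [0.8, 0.9, -1.1]
finger_gap: 0.416
finger_force: 60.5
```

{"op": "jog_arm", "data": {
  "commands": [
    [0.0004,0,0,0,0,0],
    [0,0,0,0,0,0]
  ]
}}

```text
t: 24.82
ee_pos: [0.5002, -0.0294, 0.0515]
eef_rot: [3.138, -0.102, 0.048]
wrist_force: [-0.2, -0.2, -1.5]
finger_gap: 0.414
finger_force: 60.5
```

{"op": "jog_arm", "data": {
  "commands": [
    [0.0004,0,0,0,0,0],
    [0,0,0,0,0,0]
  ]
}}

```text
t: 24.98
ee_pos: [0.5006, -0.0294, 0.0515]
eef_rot: [3.138, -0.102, 0.048]
wrist_force: [-0.0, -0.3, -1.7]
finger_gap: 0.412
finger_force: 60.5
```

{"op": "jog_arm", "data": {
  "commands": [
    [0.0004,0,0,0,0,0],
    [0,0,0,0,0,0]
  ]
}}

```text
t: 25.15
ee_pos: [0.5008, -0.0295, 0.0515]
eef_rot: [3.138, -0.102, 0.048]
wrist_force: [-0.4, -0.5, 0.2]
finger_gap: 0.417
finger_force: 60.5
```

{"op": "jog_arm", "data": {
  "commands": [
    [0.0003,0,0,0,0,0],
    [0,0,0,0,0,0]
  ]
}}

```text
t: 25.32
ee_pos: [0.501, -0.0295, 0.0515]
eef_rot: [3.138, -0.102, 0.047]
wrist_force: [-0.7, -0.1, 1.0]
finger_gap: 0.415
finger_force: 60.5
```

{"op": "jog_arm", "data": {
  "commands": [
    [0.0004,0,-0.0001,0,0,0],
    [0,0,0,0,0,0]
  ]
}}

```text
t: 25.48
ee_pos: [0.5014, -0.0295, 0.0517]
eef_rot: [3.138, -0.102, 0.047]
wrist_force: [-3.7, -0.1, 1.9]
finger_gap: 0.414
finger_force: 60.5
```

{"op": "jog_arm", "data": {
  "commands": [
    [0.0003,0,-0.0001,0,0,0],
    [0,0,0,0,0,0]
  ]
}}

```text
t: 25.65
ee_pos: [0.5017, -0.0295, 0.0518]
eef_rot: [3.138, -0.102, 0.047]
wrist_force: [-2.8, -0.3, 2.5]
finger_gap: 0.415
finger_force: 60.5
```

```bash
python3 s.py
```

```text
t 25.65 rail xyz mm [-12.97  -0.35  16.76] dev [-0.0005  0.0302  0.002 ] F rail [-2.8 -0.5  2.5] M [ 0.03  0.83 -0.  ] gap 0.4150283783149935 [ 0.35  0.61 -0.58  2.1   0.63  0.57 -2.32]
```

{"op": "jog_arm", "data": {
  "commands": [
    [0.0003,0,-0.0001,0,0,0],
    [0,0,0,0,0,0]
  ]
}}

```text
t: 25.82
ee_pos: [0.5021, -0.0296, 0.0519]
eef_rot: [3.138, -0.102, 0.048]
wrist_force: [-4.3, 0.3, 4.2]
finger_gap: 0.415
finger_force: 60.6
```

{"op": "jog_arm", "data": {
  "commands": [
    [0.0003,0,-0.0001,0,0,0],
    [0,0,0,0,0,0]
  ]
}}

```text
t: 25.98
ee_pos: [0.5024, -0.0296, 0.052]
eef_rot: [3.138, -0.102, 0.048]
wrist_force: [-4.5, 0.3, 3.0]
finger_gap: 0.413
finger_force: 60.7
```

{"op": "jog_arm", "data": {
  "commands": [
    [0.0003,0,-0.0001,0,0,0],
    [0,0,0,0,0,0]
  ]
}}

```text
t: 26.15
ee_pos: [0.5025, -0.0296, 0.052]
eef_rot: [3.138, -0.102, 0.047]
wrist_force: [-4.2, -0.2, 3.3]
finger_gap: 0.414
finger_force: 60.7
```

{"op": "jog_arm", "data": {
  "commands": [
    [0.0003,0,-0.0001,0,0,0],
    [0,0,0,0,0,0]
  ]
}}

```text
t: 26.32
ee_pos: [0.5025, -0.0296, 0.052]
eef_rot: [3.138, -0.102, 0.046]
wrist_force: [-5.8, -0.3, 2.0]
finger_gap: 0.414
finger_force: 60.7
```

```bash
python3 s.py
```

```text
t 26.3167 rail xyz mm [-12.16  -0.37  17.04] dev [-0.0005  0.0295  0.002 ] F rail [-5.8 -0.7  2. ] M [ 0.12  1.37 -0.  ] gap 0.4142633470206737 [ 0.35  0.61 -0.58  2.1   0.63  0.58 -2.31]
```

{"op": "jog_arm", "data": {
  "commands": [
    [0.0003,0,0,0,0,0],
    [0,0,0,0,0,0]
  ]
}}

```text
t: 26.48
ee_pos: [0.5026, -0.0296, 0.052]
eef_rot: [3.138, -0.102, 0.046]
wrist_force: [-6.5, -0.0, 3.9]
finger_gap: 0.414
finger_force: 60.8
```

```bash
python3 s.py
```

```text
t 26.4833 rail xyz mm [-12.11  -0.39  17.03] dev [-0.0007  0.0291  0.0019] F rail [-6.5 -0.4  3.9] M [ 0.21  1.63 -0.03] gap 0.41390701823365084 [ 0.35  0.61 -0.58  2.1   0.63  0.58 -2.31]
```

```bash
python3 s.py -9.9 -0.4 16.2 -0.096;python3 s.py -7.6 -0.4 15.1 -0.225;python3 s.py -5.6 -0.4 13.8 -0.345
```

```text
t 26.4833 rail xyz mm [-12.11  -0.39  17.03] dev [-0.0007  0.0291  0.0019] F rail [-6.5 -0.4  3.9] M [ 0.21  1.63 -0.03] gap 0.41390701823365084 [ 0.35  0.61 -0.58  2.1   0.63  0.58 -2.31]
move [0.0022 0.     0.0009] [ 0.0006 -0.1251 -0.002 ]
t 26.4833 rail xyz mm [-12.11  -0.39  17.03] dev [-0.0007  0.0291  0.0019] F rail [-6.5 -0.4  3.9] M [ 0.21  1.63 -0.03] gap 0.41390701823365084 [ 0.35  0.61 -0.58  2.1   0.63  0.58 -2.31]
move [ 0.0044 -0.      0.0021] [ 0.0004 -0.2541 -0.002 ]
t 26.4833 rail xyz mm [-12.11  -0.39  17.03] dev [-0.0007  0.0291  0.0019] F rail [-6.5 -0.4  3.9] M [ 0.21  1.63 -0.03] gap 0.41390701823365084 [ 0.35  0.61 -0.58  2.1   0.63  0.58 -2.31]
move [ 0.0064 -0.      0.0034] [ 3.000e-04 -3.741e-01 -2.000e-03]
```

{"op": "jog_arm", "data": {
  "commands": [
    [0.0004,0,0.0002,0,-0.025,0],
    [0.0004,0,0.0002,0,-0.025,0],
    [0,0,0,0,0,0]
  ]
}}

```text
t: 26.73
ee_pos: [0.5038, -0.0296, 0.0517]
eef_rot: [-3.139, 0.102, 0.035]
wrist_force: [-8.9, 1.1, 9.0]
finger_gap: 0.409
finger_force: 61.7
```

{"op": "jog_arm", "data": {
  "commands": [
    [0.0004,0,0.0002,0,-0.025,0],
    [0.0004,0,0.0002,0,-0.025,0],
    [0,0,0,0,0,0]
  ]
}}

```text
t: 26.98
ee_pos: [0.5047, -0.0296, 0.0514]
eef_rot: [-3.136, 0.102, 0.113]
wrist_force: [-6.4, 0.6, 10.3]
finger_gap: 0.413
finger_force: 61.8
```

```bash
python3 s.py -8.8 -0.4 15.8 -0.145
```

```text
t 26.9833 rail xyz mm [-10.01  -0.21  16.39] dev [-0.0002 -0.0721  0.0025] F rail [-6.4  0.2 10.3] M [0.2  1.86 0.02] gap 0.4132484259959508 [ 0.38  0.67 -0.63  2.    0.55  0.73 -2.23]
move [0.0012 0.0002 0.0005] [-0.     -0.0729 -0.0025]
```

{"op": "jog_arm", "data": {
  "commands": [
    [0.0003,0,-0.0001,0,-0.025,0],
    [0.0004,0,0.0001,0,-0.025,0],
    [0.0004,0,0.0002,0,-0.025,0],
    [0,0,0,0,0,0]
  ]
}}

```text
t: 27.32
ee_pos: [0.5062, -0.0297, 0.051]
eef_rot: [-3.127, 0.102, 0.229]
wrist_force: [-5.5, -0.0, 8.2]
finger_gap: 0.411
finger_force: 61.6
```

```bash
python3 s.py -8.0 -0.4 15.4 -0.19
```

```text
t 27.3167 rail xyz mm [-8.55 -0.2  16.  ] dev [ 1.000e-04 -1.465e-01  2.600e-03] F rail [-5.5 -0.4  8.2] M [0.01 1.55 0.03] gap 0.41110893843009916 [ 0.39  0.7  -0.64  1.93  0.5   0.84 -2.18]
move [0.0006 0.0002 0.0005] [-0.0003 -0.0435 -0.0026]
```

{"op": "jog_arm", "data": {
  "commands": [
    [0.0003,0,0.0002,0,-0.02,0],
    [0.0003,0,0.0002,0,-0.02,0],
    [0,0,0,0,0,0]
  ]
}}

```text
t: 27.57
ee_pos: [0.5069, -0.0298, 0.0507]
eef_rot: [-3.121, 0.102, 0.29]
wrist_force: [-4.8, -0.4, 9.2]
finger_gap: 0.411
finger_force: 61.5
```

{"op": "jog_arm", "data": {
  "commands": [
    [0.0003,0,0.0002,0,-0.02,0],
    [0.0003,0,0.0002,0,-0.02,0],
    [0,0,0,0,0,0]
  ]
}}

```text
t: 27.82
ee_pos: [0.5077, -0.0298, 0.0503]
eef_rot: [-3.113, 0.102, 0.351]
wrist_force: [-4.4, -0.6, 10.4]
finger_gap: 0.418
finger_force: 61.8
```

```bash
python3 s.py -6.9 -0.4 14.8 -0.26
```

```text
t 27.8167 rail xyz mm [-7.05 -0.22 15.32] dev [ 1.000e-04 -2.248e-01  2.600e-03] F rail [-4.4 -0.8 10.4] M [-0.07  1.36  0.01] gap 0.4181174579485842 [ 0.38  0.75 -0.65  1.85  0.46  0.95 -2.14]
move [0.0003 0.0002 0.0005] [-0.0004 -0.0352 -0.0026]
```

{"op": "jog_arm", "data": {
  "commands": [
    [0.0003,0,0.0002,0,-0.02,0],
    [0.0003,0,0.0002,0,-0.02,0],
    [0,0,0,0,0,0]
  ]
}}

```text
t: 28.07
ee_pos: [0.5084, -0.0299, 0.0499]
eef_rot: [-3.104, 0.102, 0.413]
wrist_force: [-4.1, -0.9, 10.2]
finger_gap: 0.414
finger_force: 61.9
```

```bash
python3 s.py -5.6 -0.4 13.9 -0.33
```

```text
t 28.0667 rail xyz mm [-6.34 -0.26 14.93] dev [ 0.     -0.2644  0.0027] F rail [-4.  -1.2 10.2] M [-0.1  1.3  0. ] gap 0.4137612145208172 [ 0.38  0.77 -0.65  1.82  0.45  1.   -2.12]
move [0.001  0.0001 0.0008] [-0.0005 -0.0656 -0.0027]
```

{"op": "jog_arm", "data": {
  "commands": [
    [0.0003,0,0.0002,0,-0.02,0],
    [0.0003,0,0.0002,0,-0.02,0],
    [0,0,0,0,0,0]
  ]
}}

```text
t: 28.32
ee_pos: [0.509, -0.0299, 0.0495]
eef_rot: [-3.094, 0.101, 0.474]
wrist_force: [-2.7, -1.3, 11.7]
finger_gap: 0.413
finger_force: 62.1
```

{"op": "jog_arm", "data": {
  "commands": [
    [0.0003,0,0.0002,0,-0.02,0],
    [0,0,0,0,0,0]
  ]
}}

```text
t: 28.48
ee_pos: [0.5093, -0.0299, 0.0494]
eef_rot: [-3.089, 0.101, 0.504]
wrist_force: [-2.1, -1.0, 13.4]
finger_gap: 0.415
finger_force: 62.1
```

```bash
python3 s.py -5.6 -0.4 13.9 -0.345
```

```text
t 28.4833 rail xyz mm [-5.41 -0.24 14.38] dev [ 0.     -0.3237  0.0028] F rail [-2.1 -1.1 13.4] M [-0.15  1.32  0.06] gap 0.4149910277833938 [ 0.37  0.8  -0.65  1.76  0.42  1.08 -2.1 ]
move [-0.      0.0002  0.0005] [-0.0005 -0.0213 -0.0027]
```

```bash
python3 - <<'E'
from h import *
p=env.grab_frame('wrist'); st=env.get_state(); A=R.from_rotvec(st['eef_rot']); np.save('w4.npy',p,allow_pickle=True)
g=cv2.GaussianBlur(cv2.cvtColor(p['img'],cv2.COLOR_RGB2GRAY),(0,0),.8).astype(int)
for c in (295,305,345): 
    col=g[100:400,c]; d=np.gradient(col.astype(float)); i=[k for k in range(2,298) if abs(d[k])>4 and abs(d[k])==abs(d[k-2:k+3]).max()]; print(c,[(k+100,int(d[k]),int(col[k-3]),int(col[k+3])) for k in i])
gx,gz=-6.1,24.8
for th in (0,.05,.1,.2):
    # relay tilt in world th: rel rot about y; TCP measured
    c,s=np.cos(th),np.sin(th)
    out=[]
    for X,Z in ((39,71),(39,51),(45,51),(45,11)):
        x,z=X-gx,Z-gz; P=R.from_euler('z',-3.6,degrees=True).apply([x*c-z*s,0,x*s+z*c])/1000+st['ee_pos']; out.append(fproj(p,P)[0].round(1).tolist())
    print(th,out)
E
```

```text
295 [(124, -16, 147, 100), (128, 6, 100, 114), (157, -28, 112, 35), (182, 36, 34, 125), (240, 8, 126, 152), (259, -9, 146, 127), (304, 9, 131, 162), (322, 33, 149, 233), (328, -5, 233, 220), (335, -16, 220, 217), (341, -23, 217, 194), (344, 25, 188, 242), (351, -5, 239, 234)]
305 [(123, -17, 146, 98), (130, 6, 98, 114), (157, -29, 112, 35), (182, 35, 34, 125), (206, -19, 125, 69), (218, 27, 63, 126), (240, 8, 126, 153), (244, -10, 148, 136), (259, -9, 145, 127), (304, 9, 131, 163), (308, -4, 157, 158), (312, 33, 154, 231), (341, -12, 223, 192), (345, 23, 191, 244), (351, -6, 244, 233)]
345 [(124, -17, 147, 97), (131, 6, 98, 112), (182, 6, 111, 125), (206, -37, 125, 37), (219, 35, 37, 126), (240, 9, 126, 154), (246, -8, 154, 137), (249, 5, 138, 144), (259, -10, 147, 128), (307, 15, 150, 220), (334, -27, 223, 195), (337, 21, 205, 197), (340, -15, 195, 181), (345, 21, 175, 235), (395, 4, 236, 235)]
0 [[314.8, 306.3], [314.7, 258.4], [314.7, 241.4], [314.6, 181.4]]
0.05 [[314.8, 319.1], [314.7, 266.7], [314.7, 250.5], [314.6, 182.8]]
0.1 [[314.8, 331.8], [314.8, 275.4], [314.7, 260.1], [314.6, 184.6]]
0.2 [[314.9, 356.4], [314.8, 293.3], [314.7, 280.2], [314.6, 189.5]]
```

{"op": "jog_arm", "data": {
  "commands": [
    [0.0001,0,0.0002,0,-0.02,0],
    [0,0,0.0001,0,-0.01,0],
    [0,0,0,0,0,0]
  ]
}}

```text
t: 28.78
ee_pos: [0.5096, -0.0299, 0.0493]
eef_rot: [-3.08, 0.101, 0.549]
wrist_force: [-2.4, -0.4, 13.7]
finger_gap: 0.412
finger_force: 62.1
```

```bash
python3 s.py; cat > tab.py <<'E'
from h import *
def edges(p,cols):
    g=cv2.GaussianBlur(cv2.cvtColor(p['img'],cv2.COLOR_RGB2GRAY),(0,0),.8).astype(float); o=[]
    for c in cols:
        d=np.gradient(g[:,c]); o.append([(k,int(d[k])) for k in range(110,320) if abs(d[k])>5 and abs(d[k])==abs(d[k-3:k+4]).max()])
    return o
def rows(p,pos,yaw,th,gx,gz,pts):
    c,s=np.cos(th),np.sin(th); o=[]
    for X,Z in pts:
        x,z=X-gx,Z-gz; P=R.from_euler('z',yaw,degrees=True).apply([x*c-z*s,0,x*s+z*c])/1000+pos; o.append(fproj(p,P)[0][1].round(1))
    return o
E
python3 - <<'E'
from tab import *
p=np.load('w3.npy',allow_pickle=True).item(); print('w3',edges(p,(310,316)))
pos=np.array([.50003,-.02914,.19214]); pts=[(39,71),(39,51),(45,51),(45,11)]+[(x,z) for z in (5,11) for x in (48,50,52,54,56)]
print(rows(p,pos,-3.6,0,2.2,27,pts))
p=env.grab_frame('wrist'); st=env.get_state(); print('now',edges(p,(295,300,310)))
for th in(0,-.02): print(th,rows(p,st['ee_pos'],-3.6,th,-6.1,24.8,pts))
E
```

```text
t 28.7833 rail xyz mm [-5.09 -0.22 14.31] dev [ 0.     -0.3524  0.0028] F rail [-2.3 -0.5 13.7] M [-0.25  0.94  0.08] gap 0.41242813238603704 [ 0.37  0.82 -0.65  1.73  0.41  1.11 -2.09]
w3 [[(124, -20), (152, -16), (181, -23), (201, 22), (208, -22), (213, 21), (220, 8), (238, -9), (239, -9), (256, 9), (304, 28)], [(124, -20), (134, 5), (153, -16), (181, -22), (201, 21), (208, -21), (213, 21), (220, 10), (239, -9), (256, 8), (304, 28), (316, -9)]]
[np.float64(255.3), np.float64(236.8), np.float64(219.0), np.float64(199.4), np.float64(190.6), np.float64(186.1), np.float64(181.7), np.float64(177.2), np.float64(172.7), np.float64(192.5), np.float64(187.9), np.float64(183.3), np.float64(178.6), np.float64(174.0)]
now [[(125, -15), (157, -26), (182, 32), (240, 8), (241, 8), (259, -8), (305, 9), (316, 33)], [(125, -16), (130, 5), (156, -26), (182, 32), (240, 8), (241, 8), (259, -8), (305, 9), (315, 31)], [(124, -17), (125, -17), (156, -26), (182, 32), (206, -32), (219, 33), (240, 6), (244, 5), (260, -7), (305, 8), (312, 31)]]
0 [np.float64(313.6), np.float64(263.1), np.float64(246.6), np.float64(182.2), np.float64(168.1), np.float64(163.4), np.float64(158.5), np.float64(153.7), np.float64(148.7), np.float64(174.9), np.float64(170.0), np.float64(165.0), np.float64(159.9), np.float64(154.8)]
-0.02 [np.float64(308.5), np.float64(259.8), np.float64(242.9), np.float64(181.6), np.float64(167.9), np.float64(163.2), np.float64(158.3), np.float64(153.5), np.float64(148.5), np.float64(174.3), np.float64(169.4), np.float64(164.4), np.float64(159.4), np.float64(154.3)]
```

{"op": "jog_arm", "data": {
  "commands": [
    [0.0001,0,0.0001,0,-0.015,0],
    [0,0,0,0,0,0]
  ]
}}

```text
t: 29.0
ee_pos: [0.5097, -0.0299, 0.0496]
eef_rot: [-3.076, 0.101, 0.571]
wrist_force: [-2.4, -1.5, 17.9]
finger_gap: 0.416
finger_force: 62.4
```

```bash
python3 s.py; python3 - <<'E'
from tab import *
p=env.grab_frame('wrist');print('now',edges(p,(295,300,310)))
E
```

```text
t 29.0 rail xyz mm [-4.96 -0.21 14.58] dev [-1.000e-04 -3.672e-01  2.800e-03] F rail [-2.3 -1.7 17.9] M [-0.27  1.21  0.08] gap 0.4162580617496518 [ 0.37  0.82 -0.65  1.72  0.41  1.13 -2.09]
now [[(125, -15), (157, -26), (182, 32), (240, 8), (241, 8), (259, -8), (305, 8), (317, 33)], [(125, -17), (130, 6), (157, -26), (182, 32), (241, 8), (259, -8), (305, 9), (316, 28)], [(125, -18), (156, -26), (182, 31), (206, -33), (219, 33), (240, 7), (260, -7), (308, 18)]]
```

{"op": "jog_arm", "data": {
  "commands": [
    [0,0,-0.0003,0,0.02,0],
    [0,0,0,0,0,0]
  ]
}}

```text
t: 29.22
ee_pos: [0.5096, -0.0298, 0.0493]
eef_rot: [-3.083, 0.101, 0.538]
wrist_force: [-0.2, -0.4, 6.4]
finger_gap: 0.414
finger_force: 61.1
```

{"op": "jog_arm", "data": {
  "commands": [
    [0,0,0,0,0,0],
    [0,0,0,0,0,0],
    [0,0,0,0,0,0],
    [0,0,0,0,0,0],
    [0,0,0,0,0,0]
  ],
  "claw": 0.6
}}

```text
t: 29.63
ee_pos: [0.51, -0.0306, 0.0487]
eef_rot: [-3.083, 0.102, 0.539]
wrist_force: [2.0, -3.9, 5.8]
finger_gap: 0.6
finger_force: 0.0
```

```bash
python3 s.py; python3 - <<'E'
from tab import *
p=env.grab_frame('wrist');print('now',edges(p,(295,300,310))); st=env.get_state()
pts=[(39,71),(39,51),(45,51),(45,11)]+[(x,5) for x in (50,52,54)]
for th in(0,-.02): print(th,rows(p,st['ee_pos'],-3.6,th,-6.1,24.8,pts))
E
```

```text
t 29.6333 rail xyz mm [-4.6  -0.94 13.74] dev [-2.000e-04 -3.464e-01  3.400e-03] F rail [ 2.2 -3.8  5.8] M [-0.27 -0.32  0.1 ] gap 0.599607567318009 [ 0.37  0.81 -0.65  1.74  0.42  1.11 -2.09]
now [[(126, -18), (158, -29), (183, 32), (243, 8), (261, -9), (310, 18)], [(126, -18), (132, 6), (158, -29), (183, 32), (243, 7), (261, -9), (307, 9), (316, 32)], [(126, -18), (158, -29), (183, 33), (208, -37), (221, 35), (248, -15), (261, 9), (307, 9), (313, 29)]]
0 [np.float64(312.1), np.float64(262.1), np.float64(245.5), np.float64(182.0), np.float64(163.3), np.float64(158.5), np.float64(153.6)]
-0.02 [np.float64(306.9), np.float64(258.8), np.float64(241.8), np.float64(181.5), np.float64(163.1), np.float64(158.3), np.float64(153.4)]
```

{"op": "jog_arm", "data": {
  "commands": [
    [0,0,0,0,0,0],
    [0,0,0,0,0,0]
  ]
}}

```text
t: 29.85
ee_pos: [0.51, -0.0307, 0.0488]
eef_rot: [-3.083, 0.102, 0.539]
wrist_force: [1.7, -4.3, 6.2]
finger_gap: 0.601
finger_force: 0.0
```

{"op": "jog_arm", "data": {
  "commands": [
    [0,0,0,0,0,0],
    [0,0,0,0,0,0],
    [0,0,0,0,0,0]
  ],
  "claw": 0.52
}}

```text
t: 30.1
ee_pos: [0.5087, -0.0298, 0.0483]
eef_rot: [-3.081, 0.1, 0.543]
wrist_force: [-0.4, -1.4, 0.0]
finger_gap: 0.52
finger_force: 0.0
```

```bash
python3 s.py
```

```text
t 30.1 rail xyz mm [-6.   -0.22 13.35] dev [ 3.00e-04 -3.49e-01  2.10e-03] F rail [-0.3 -1.4  0. ] M [-0.12 -0.4   0.  ] gap 0.5203701637244127 [ 0.37  0.81 -0.65  1.74  0.42  1.11 -2.09]
```

{"op": "jog_arm", "data": {
  "commands": [
    [-0.003,0,-0.009,0,0,0],
    [-0.006,0,-0.018,0,0,0],
    [-0.007,0,-0.019,0,0,0],
    [-0.007,0,-0.019,0,0,0],
    [-0.007,0,-0.019,0,0,0],
    [-0.007,0,-0.019,0,0,0],
    [0,0,0,0,0.07,0],
    [0,0,0,0,0.07,0],
    [0,0,0,0,0.07,0],
    [0,0,0,0,0.07,0],
    [0,0,0,0,0.069,0],
    [0,0,0,0,0,0],
    [0,0,0,0,0,0]
  ]
}}

```text
t: 31.18
ee_pos: [0.5085, -0.0301, 0.1589]
eef_rot: [3.139, -0.101, -0.001]
wrist_force: [-0.3, -1.0, 0.8]
finger_gap: 0.523
finger_force: 0.0
```

```bash
python3 s.py; python3 - <<'E'
from h import *
# relay top-face position/yaw via wrist view rectified at relay top z=.095 and psu
p=env.grab_frame('wrist'); s=4000; np.save('w5.npy',p,allow_pickle=True)
print(np.linalg.inv(p['world_to_cam'])[:3,3])
for l in('relay','psu'):
    for d in env.outline_of(p,l)[:3]: print(l,round(d['confidence'],2),d['pixel'],d['mask'].sum())
E
```

```text
t 31.1833 rail xyz mm [ -6.21  -0.49 123.94] dev [-0.0014 -0.0009  0.0017] F rail [-0.2 -1.   0.8] M [-0.01  0.04  0.07] gap 0.5233409508254335 [ 0.47  0.49 -0.72  1.95  0.42  0.86 -2.12]
[ 0.57679045 -0.03415903  0.30126108]
relay 0.86 [230.0, 311.9] 8967
relay 0.73 [391.7, 4.8] 792
psu 0.49 [18.7, 562.8] 2315
```

```bash
python3 - <<'E'
from tab import *
p=np.load('w5.npy',allow_pickle=True).item()
g=cv2.GaussianBlur(cv2.cvtColor(p['img'],cv2.COLOR_RGB2GRAY),(0,0),.8).astype(float)
for c in (295,303,325):
    d=np.gradient(g[:,c]); print(c,[(k,int(d[k])) for k in range(110,400) if abs(d[k])>4 and abs(d[k])==abs(d[k-3:k+4]).max()])
for r in (190,240,260):
    d=np.gradient(g[r]); print('row',r,[(k,int(d[k])) for k in range(150,480) if abs(d[k])>5 and abs(d[k])==abs(d[k-3:k+4]).max()])
pts=[(39,71),(39,51),(45,51),(45,11),(52.5,5)]
O=np.array([.5147,-.03,.024])
for th in (0,.05):
  for x in (0,1): print(th,x,rows(p,O+[x/1000,0,0],-3.6,th,0,0,pts))
E
```

```text
295 [(134, -21), (146, 5), (163, -35), (181, 26), (192, 11), (196, -12), (205, 16), (227, -4), (229, 4), (287, -11), (329, 20)]
303 [(110, -6), (118, -17), (133, -14), (144, 4), (151, -20), (163, 20), (167, 13), (176, -13), (181, 27), (200, -13), (205, 14), (213, -5), (280, 5), (287, -12), (329, 15)]
325 [(133, -14), (151, -16), (163, 16), (167, 12), (176, -13), (181, 27), (205, 16), (213, -5), (278, 5), (287, -12), (329, 21)]
row 190 [(150, 48), (163, 8), (175, -16), (182, 8), (195, -19), (215, -13), (227, -11), (236, -9), (282, 33), (345, -28)]
row 240 [(153, 57), (158, -59), (162, 66), (168, -62), (181, 60), (187, -55), (191, 61), (201, 58), (208, -58), (222, -29), (233, -8), (241, 6), (253, 21), (285, 10), (293, 12), (328, 5), (334, -21), (343, -19), (349, 16), (363, 5), (374, -6), (375, -6), (431, -53), (448, 10), (461, 19), (468, -7), (479, 7)]
row 260 [(155, 63), (164, 65), (170, -64), (174, 57), (183, 59), (189, -54), (193, 62), (199, -55), (203, 65), (209, -60), (213, 63), (223, -28), (233, -7), (243, 10), (284, 22), (293, 11), (300, -5), (327, 6), (334, -11), (343, -23), (429, -18), (438, -10), (454, 14), (460, 8), (464, -10), (468, 7), (473, -16)]
0 0 [np.float64(181.3), np.float64(177.6), np.float64(167.9), np.float64(163.6), np.float64(152.9)]
0 1 [np.float64(179.5), np.float64(176.0), np.float64(166.2), np.float64(162.2), np.float64(151.5)]
0.05 0 [np.float64(188.1), np.float64(182.2), np.float64(172.4), np.float64(164.7), np.float64(153.4)]
0.05 1 [np.float64(186.3), np.float64(180.6), np.float64(170.8), np.float64(163.3), np.float64(152.1)]
```

{"op": "jog_arm", "data": {
  "commands": [
    [0.003,0.02,0,0,0,0],
    [0.003,0.03,0,0,0,0],
    [0,0.005,0,0,0,0],
    [0,0,0,0,0,0],
    [0,0,0,0,0,0],
    [0,0,0,0,0,0],
    [0,0,0,0,0,0]
  ],
  "claw": 0.0
}}

```text
t: 31.92
ee_pos: [0.5117, -0.0839, 0.158]
eef_rot: [-3.14, 0.099, 0.001]
wrist_force: [0.0, 1.0, -0.6]
finger_gap: 0.001
finger_force: 0.0
```

```bash
python3 s.py 0 -54 14 0
```

```text
t 31.9167 rail xyz mm [  0.34 -53.97 123.05] dev [ 0.0005 -0.0005  0.0004] F rail [-0.1  1.  -0.6] M [ 0.02 -0.03 -0.01] gap 0.0008390282906043969 [ 0.57  0.5  -0.72  1.93  0.43  0.87 -2.01]
move [-3.00e-04  1.00e-04  1.09e-01] [-0.0005  0.0005 -0.0004]
```

{"op": "jog_arm", "data": {
  "commands": [
    [0,0,0.015,0,0,0],
    [0,0,0.025,0,0,0],
    [0,0,0.025,0,0,0],
    [0,0,0.02,0,0,0],
    [0,0,0.015,0,0,0],
    [0,0,0.008,0,0,0],
    [0,0,0,0,0,0],
    [0,-0.003,0,0,0,0],
    [0,-0.003,0,0,0,0],
    [0,-0.003,0,0,0,0],
    [0,-0.003,0,0,0,0],
    [0,0,0,0,0,0]
  ]
}}

```text
t: 32.92
ee_pos: [0.5126, -0.0723, 0.0508]
eef_rot: [-3.14, 0.101, -0.002]
wrist_force: [0.2, 0.0, 0.3]
finger_gap: 0.0
finger_force: 0.0
```

```bash
python3 s.py 0 -40 14 0
```

```text
t 32.9167 rail xyz mm [  0.6  -42.37  15.76] dev [0.     0.001  0.0012] F rail [0.2 0.  0.3] M [-0.02 -0.01  0.05] gap 0.00049727064464618 [ 0.44  0.64 -0.6   2.03  0.6   0.64 -2.19]
move [-0.0006 -0.0024  0.0018] [-0.     -0.001  -0.0012]
```

{"op": "jog_arm", "data": {
  "commands": [
    [-0.0006,0,-0.008,0,0,0],
    [0,-0.002,0,0,0,0],
    [0,-0.002,0,0,0,0],
    [0,0,0,0,0,0]
  ]
}}

```text
t: 33.25
ee_pos: [0.512, -0.0689, 0.0583]
eef_rot: [3.14, -0.102, 0.0]
wrist_force: [-0.7, 0.7, 0.0]
finger_gap: 0.003
finger_force: 0.0
```

{"op": "jog_arm", "data": {
  "commands": [
    [0,-0.002,0,0,0,0],
    [0,-0.002,0,0,0,0],
    [0,0,0,0,0,0]
  ]
}}

```text
t: 33.5
ee_pos: [0.5121, -0.0647, 0.058]
eef_rot: [-3.14, 0.101, 0.001]
wrist_force: [-0.6, 0.4, 0.4]
finger_gap: -0.003
finger_force: 0.0
```

{"op": "jog_arm", "data": {
  "commands": [
    [0,-0.002,0,0,0,0],
    [0,-0.002,0,0,0,0],
    [0,0,0,0,0,0]
  ]
}}

```text
t: 33.75
ee_pos: [0.5123, -0.0608, 0.058]
eef_rot: [3.14, -0.101, -0.001]
wrist_force: [-0.0, -0.4, -0.3]
finger_gap: 0.003
finger_force: 0.2
```

```bash
python3 s.py 0 -30 24 0
```

```text
t 33.75 rail xyz mm [ -0.42 -30.88  23.03] dev [-0.0002 -0.0004  0.0016] F rail [-0.  -0.4 -0.3] M [-0.08  0.03  0.04] gap 0.003183320759245649 [ 0.43  0.63 -0.6   2.03  0.59  0.65 -2.2 ]
move [ 0.0004 -0.0009 -0.001 ] [ 0.0002  0.0004 -0.0016]
```

{"op": "jog_arm", "data": {
  "commands": [
    [0,-0.0015,0,0,0,0],
    [0,-0.0015,0,0,0,0],
    [0,0,0,0,0,0]
  ]
}}

```text
t: 34.0
ee_pos: [0.5125, -0.0579, 0.058]
eef_rot: [3.14, -0.101, -0.001]
wrist_force: [0.2, 0.1, 0.0]
finger_gap: 0.001
finger_force: 0.2
```

{"op": "jog_arm", "data": {
  "commands": [
    [0,-0.0015,0,0,0,0],
    [0,-0.0015,0,0,0,0],
    [0,0,0,0,0,0]
  ]
}}

```text
t: 34.25
ee_pos: [0.5128, -0.0549, 0.0581]
eef_rot: [3.14, -0.101, -0.0]
wrist_force: [0.2, -0.2, -0.1]
finger_gap: -0.001
finger_force: 0.2
```

{"op": "jog_arm", "data": {
  "commands": [
    [0,-0.0015,0,0,0,0],
    [0,-0.0015,0,0,0,0],
    [0,-0.0015,0,0,0,0]
  ]
}}

```text
t: 34.5
ee_pos: [0.513, -0.0506, 0.0581]
eef_rot: [3.14, -0.102, -0.001]
wrist_force: [-0.8, 0.1, 0.7]
finger_gap: -0.002
finger_force: 0.4
```

{"op": "jog_arm", "data": {
  "commands": [
    [0,-0.0015,0,0,0,0],
    [0,-0.0015,0,0,0,0]
  ]
}}

```text
t: 34.67
ee_pos: [0.5132, -0.0476, 0.058]
eef_rot: [3.14, -0.102, -0.001]
wrist_force: [0.1, -0.9, -0.0]
finger_gap: 0.001
finger_force: 0.4
```

```bash
python3 s.py; python3 - <<'E'
from h import *
p=env.grab_frame('scene')
for l in ('relay','psu'):
    for d in env.outline_of(p,l)[:3]:
        print(l,round(d['confidence'],2),d['pixel'])
O=np.array([.5147,-.03,.024]);y=R.from_euler('z',-3.6,degrees=True)
for k in (0,5,10,15): print(k,proj(p,O+y.apply([.02,k/1000,.04])).round(1))
q=env.grab_frame('wrist'); g=cv2.GaussianBlur(cv2.cvtColor(q['img'],cv2.COLOR_RGB2GRAY),(0,0),.8).astype(float)
for P in ([39,18,71],[39,-18,71],[45,18,51],[45,-18,51]): print(P,fproj(q,O+y.apply(np.array(P)/1000)).round(1))
st=env.get_state()
for r in (190,220): 
    d=np.gradient(g[r]); print(r,[(k,int(d[k])) for k in range(100,480) if abs(d[k])>6 and abs(d[k])==abs(d[k-3:k+4]).max()])
E
```

```text
t 34.6667 rail xyz mm [ -0.38 -17.62  23.05] dev [-0.0003 -0.0004  0.002 ] F rail [ 0.2 -0.9 -0. ] M [-0.15  0.09  0.01] gap 0.0005905488783052603 [ 0.4   0.63 -0.6   2.03  0.58  0.65 -2.22]
relay 0.97 [229.4, 508.7]
relay 0.78 [231.0, 296.7]
relay 0.72 [276.7, 528.6]
psu 0.92 [238.7, 326.2]
0 [[287.3 231.4]]
5 [[289.4 232. ]]
10 [[291.4 232.6]]
15 [[293.5 233.2]]
[39, 18, 71] [[198.  239.8]]
[39, -18, 71] [[316.4 239.6]]
[45, 18, 51] [[213.6 208.2]]
[45, -18, 51] [[316.1 207.2]]
190 [(140, 33), (183, -6), (214, 17), (218, -11), (228, -23), (266, 17), (363, 8), (375, 11), (390, 8), (402, 15), (412, 19), (418, -9), (419, -9), (428, 18), (432, -10), (438, 20), (444, -10), (453, 19), (458, -11)]
220 [(100, -15), (112, 13), (127, -13), (147, -10), (180, 40), (185, -27), (194, 27), (223, -22), (256, -22), (259, 22), (275, -10)]
```

{"op": "jog_arm", "data": {
  "commands": [
    [0,-0.0015,0,0,0,0],
    [0,-0.0015,0,0,0,0],
    [0,-0.0015,0,0,0,0],
    [0,-0.0015,0,0,0,0],
    [0,-0.0015,0,0,0,0],
    [0,-0.0015,0,0,0,0],
    [0,-0.0015,0,0,0,0],
    [0,-0.0015,0,0,0,0],
    [0,0,0,0,0,0]
  ]
}}

```text
t: 35.62
ee_pos: [0.5141, -0.0353, 0.0581]
eef_rot: [3.14, -0.101, -0.0]
wrist_force: [-0.8, -0.1, -0.9]
finger_gap: 0.004
finger_force: 0.2
```

```bash
python3 s.py; python3 - <<'E'
from h import *
O=np.array([.5147,-.03,.024]);y=R.from_euler('z',-3.6,degrees=True)
q=env.grab_frame('wrist'); g=cv2.GaussianBlur(cv2.cvtColor(q['img'],cv2.COLOR_RGB2GRAY),(0,0),.8).astype(float); st=env.get_state()
for Y in (10,24.5,-18+24,42,52): print(Y,fproj(q,O+y.apply([.039,Y/1000,.071])).round(1),fproj(q,O+y.apply([.045,Y/1000,.051])).round(1))
for r in (195,205,215,225,235): 
    d=np.gradient(g[r]); print(r,[(k,int(d[k]),int(g[r,k+3])) for k in range(100,380) if abs(d[k])>5 and abs(d[k])==abs(d[k-3:k+4]).max()])
E
```

```text
t 35.6167 rail xyz mm [-0.29 -5.38 23.09] dev [-0.0001 -0.0002  0.0016] F rail [-0.8 -0.2 -0.9] M [ 0.01  0.04 -0.01] gap 0.004062523405178501 [ 0.38  0.63 -0.6   2.03  0.58  0.65 -2.25]
10 [[263.1 239.8]] [[270.2 207.5]]
24.5 [[215.8 239.9]] [[229.2 208.1]]
6 [[276.5 239.7]] [[281.8 207.4]]
42 [[163.  240.1]] [[182.5 209. ]]
52 [[135.4 240.2]] [[157.5 209.7]]
195 [(103, -12, 95), (104, -12, 94), (110, 9, 108), (117, -20, 39), (162, 8, 119), (186, -11, 95), (258, -7, 90), (273, 7, 108)]
205 [(104, 14, 113), (105, 14, 117), (117, -13, 88), (130, 7, 122), (179, -9, 102)]
215 [(107, 18, 225), (120, 8, 227), (134, -15, 164), (138, 26, 226), (148, -12, 167), (150, -12, 157), (155, -10, 127), (163, -9, 102), (180, 35, 187), (184, -22, 140), (194, 29, 139), (223, -28, 115), (256, -31, 113), (275, -10, 116)]
225 [(155, -11, 128), (164, -11, 103)]
235 [(104, -9, 143), (109, -29, 130), (118, 11, 163), (133, -6, 143), (138, -31, 117), (148, 8, 141), (156, -9, 104)]
```

{"op": "jog_arm", "data": {
  "commands": [
    [0,-0.0015,0,0,0,0],
    [0,-0.0015,0,0,0,0],
    [0,-0.0015,0,0,0,0],
    [0,0,0,0,0,0]
  ]
}}

```text
t: 36.0
ee_pos: [0.5143, -0.0309, 0.0581]
eef_rot: [-3.14, 0.101, 0.0]
wrist_force: [0.5, -0.4, 0.6]
finger_gap: 0.002
finger_force: 0.2
```

{"op": "jog_arm", "data": {
  "commands": [
    [0,-0.0006,0,0,0,0],
    [0,0,0,0,0,0]
  ]
}}

```text
t: 36.17
ee_pos: [0.5143, -0.0306, 0.058]
eef_rot: [3.14, -0.102, -0.001]
wrist_force: [0.0, -0.3, -0.3]
finger_gap: -0.001
finger_force: 0.2
```

{"op": "jog_arm", "data": {
  "commands": [
    [0,-0.0006,0,0,0,0],
    [0,0,0,0,0,0]
  ]
}}

```text
t: 36.33
ee_pos: [0.5144, -0.03, 0.0581]
eef_rot: [3.14, -0.102, -0.0]
wrist_force: [-1.5, -1.0, 0.3]
finger_gap: 0.002
finger_force: 0.3
```

{"op": "jog_arm", "data": {
  "commands": [
    [0,-0.0006,0,0,0,0],
    [0,0,0,0,0,0]
  ]
}}

```text
t: 36.5
ee_pos: [0.5144, -0.0294, 0.058]
eef_rot: [3.14, -0.102, -0.001]
wrist_force: [-0.7, -0.1, 1.1]
finger_gap: -0.003
finger_force: 0.4
```

{"op": "jog_arm", "data": {
  "commands": [
    [0,-0.0005,0,0,0,0],
    [0,0,0,0,0,0]
  ]
}}

```text
t: 36.67
ee_pos: [0.5144, -0.0289, 0.0581]
eef_rot: [3.14, -0.102, -0.001]
wrist_force: [-0.1, -0.8, 0.7]
finger_gap: -0.003
finger_force: 0.4
```

{"op": "jog_arm", "data": {
  "commands": [
    [0,-0.0005,0,0,0,0],
    [0,0,0,0,0,0]
  ]
}}

```text
t: 36.83
ee_pos: [0.5145, -0.0283, 0.058]
eef_rot: [3.14, -0.102, -0.001]
wrist_force: [0.3, -1.0, -0.4]
finger_gap: 0.003
finger_force: 0.4
```

{"op": "jog_arm", "data": {
  "commands": [
    [0,-0.0005,0,0,0,0],
    [0,0,0,0,0,0]
  ]
}}

```text
t: 37.0
ee_pos: [0.5145, -0.0279, 0.0581]
eef_rot: [3.14, -0.102, -0.0]
wrist_force: [0.0, -1.8, 0.3]
finger_gap: 0.004
finger_force: 0.4
```

{"op": "jog_arm", "data": {
  "commands": [
    [0,-0.0005,0,0,0,0],
    [0,0,0,0,0,0]
  ]
}}

```text
t: 37.17
ee_pos: [0.5145, -0.0274, 0.058]
eef_rot: [3.14, -0.102, -0.001]
wrist_force: [-0.4, -1.1, -0.2]
finger_gap: 0.004
finger_force: 0.4
```

{"op": "jog_arm", "data": {
  "commands": [
    [0,-0.0004,0,0,0,0],
    [0,0,0,0,0,0]
  ]
}}

```text
t: 37.33
ee_pos: [0.5146, -0.027, 0.058]
eef_rot: [3.14, -0.102, -0.001]
wrist_force: [0.3, -0.2, -0.4]
finger_gap: -0.001
finger_force: 0.4
```

{"op": "jog_arm", "data": {
  "commands": [
    [0,-0.0004,0,0,0,0],
    [0,0,0,0,0,0]
  ]
}}

```text
t: 37.5
ee_pos: [0.5146, -0.0266, 0.058]
eef_rot: [3.14, -0.102, -0.001]
wrist_force: [-0.4, -0.5, -0.4]
finger_gap: -0.0
finger_force: 0.4
```

```bash
cat > gap.py <<'E'
from h import *
O=np.array([.5147,-.03,.024]);y=R.from_euler('z',-3.6,degrees=True)
q=env.grab_frame('wrist'); g=cv2.GaussianBlur(cv2.cvtColor(q['img'],cv2.COLOR_RGB2GRAY),(0,0),.8).astype(float)
# sample brightness profile along rail y at top level x=30 and x=20,z=71 (relay top/psu top) and shoulder x=42,z=51
for X,Z in ((35,71),(42,51)):
    Y=np.arange(5,75,.5); uv=fproj(q,np.array([O+y.apply([X/1000,k/1000,Z/1000]) for k in Y])).astype(np.float32)
    v=cv2.remap(g.astype(np.float32),uv[:,0][None],uv[:,1][None],cv2.INTER_LINEAR)[0]; d=np.gradient(v)
    print(X,Z,[(float(Y[k]),int(d[k]),int(v[k])) for k in range(2,len(Y)-2) if abs(d[k])>4 and abs(d[k])==abs(d[k-2:k+3]).max()])
E
python3 gap.py
```

```text
35 71 [(12.0, -10, 126), (17.5, 31, 149), (22.0, -30, 175), (48.5, 27, 190), (52.0, -27, 172), (65.0, 11, 154)]
42 51 [(17.0, 11, 124), (22.5, -29, 120), (35.5, 28, 103), (47.5, 28, 113), (51.5, -16, 135), (53.5, 15, 138), (59.0, 13, 198), (60.5, -27, 192), (65.0, 14, 177), (68.5, -28, 201), (72.5, 12, 191)]
```

{"op": "jog_arm", "data": {
  "commands": [
    [0,-0.0004,0,0,0,0],
    [0,0,0,0,0,0]
  ]
}}

```text
t: 37.72
ee_pos: [0.5146, -0.0262, 0.058]
eef_rot: [3.14, -0.102, -0.001]
wrist_force: [-0.5, -0.8, 0.1]
finger_gap: 0.0
finger_force: 0.4
```

{"op": "jog_arm", "data": {
  "commands": [
    [0,-0.0004,0,0,0,0],
    [0,0,0,0,0,0]
  ]
}}

```text
t: 37.88
ee_pos: [0.5146, -0.0258, 0.058]
eef_rot: [3.14, -0.102, -0.001]
wrist_force: [0.5, 0.1, 0.1]
finger_gap: 0.005
finger_force: 0.4
```

{"op": "jog_arm", "data": {
  "commands": [
    [0,-0.0004,0,0,0,0],
    [0,0,0,0,0,0]
  ]
}}

```text
t: 38.05
ee_pos: [0.5146, -0.0258, 0.058]
eef_rot: [3.139, -0.102, -0.001]
wrist_force: [0.1, -1.6, 0.1]
finger_gap: -0.001
finger_force: 1.1
```

Contact is beginning (finger force rises, motion stalls); one more tiny push.

{"op": "jog_arm", "data": {
  "commands": [
    [0,-0.0003,0,0,0,0],
    [0,0,0,0,0,0]
  ]
}}

```text
t: 38.22
ee_pos: [0.5146, -0.0258, 0.058]
eef_rot: [3.139, -0.103, -0.001]
wrist_force: [-0.0, -3.4, -0.3]
finger_gap: -0.001
finger_force: 1.9
```

{"op": "jog_arm", "data": {
  "commands": [
    [0,-0.0003,0,0,0,0],
    [0,0,0,0,0,0]
  ]
}}

```text
t: 38.38
ee_pos: [0.5146, -0.0258, 0.058]
eef_rot: [3.139, -0.103, -0.001]
wrist_force: [1.1, -5.3, -0.5]
finger_gap: 0.002
finger_force: 2.6
```

```bash
python3 gap.py;python3 s.py
```

```text
35 71 [(13.0, -10, 124), (18.5, 31, 159), (22.0, -28, 172), (48.0, 26, 160), (53.0, -26, 164), (65.0, 9, 149)]
42 51 [(18.0, 11, 125), (24.5, 32, 99), (36.5, 27, 108), (48.5, 27, 117), (52.5, -14, 150), (54.0, 16, 151), (58.5, 17, 186), (60.5, -25, 182), (65.5, 18, 190), (68.5, -27, 198), (72.5, 15, 189)]
t 38.4333 rail xyz mm [-0.31  4.27 22.99] dev [-0.0012 -0.0005  0.0028] F rail [ 1.5 -6.4  0.5] M [-1.01 -0.13  0.  ] gap -0.001021569060854801 [ 0.36  0.63 -0.6   2.03  0.58  0.65 -2.27]
```

{"op": "jog_arm", "data": {
  "commands": [
    [0,0.002,0,0,0,0],
    [0,0.006,0,0,0,0],
    [0,0.012,0,0,0,0],
    [0,0.005,-0.015,0,0,0],
    [0,0,-0.03,0,0,0],
    [0,0,-0.03,0,0,0],
    [0,0,-0.025,0,0,0],
    [0,0,-0.01,0,0,0],
    [0,0,0,0,0,0],
    [0,0,0,0,0,0]
  ]
}}

```text
t: 39.27
ee_pos: [0.5129, -0.0507, 0.1677]
eef_rot: [3.139, -0.103, -0.0]
wrist_force: [0.3, 0.1, -0.7]
finger_gap: -0.0
finger_force: 0.0
```

```bash
python3 gap.py;python3 s.py; python3 - <<'E'
from tab import *
p=env.grab_frame('wrist'); g=cv2.GaussianBlur(cv2.cvtColor(p['img'],cv2.COLOR_RGB2GRAY),(0,0),.8).astype(np.float32)
O=np.array([.5147,-.03,.024]);y=R.from_euler('z',-3.6,degrees=True)
# edge positions along rail x at given y, for the planes z=71,51,5
for Yc in (28,33,38,45):
  for Z,a,b in ((71,33,44),(51,36,50),(5,48,58)):
    X=np.arange(a,b,.25); uv=fproj(p,np.array([O+y.apply([k/1000,Yc/1000,Z/1000]) for k in X])).astype(np.float32)
    v=cv2.remap(g,uv[:,0][None],uv[:,1][None],cv2.INTER_LINEAR)[0]; d=np.gradient(v)
    print(Yc,Z,[(float(X[k]),int(d[k])) for k in range(2,len(X)-2) if abs(d[k])>2 and abs(d[k])==abs(d[k-2:k+3]).max()])
E
```

```text
35 71 [(17.5, 23, 146), (52.5, -22, 141), (55.0, 6, 108), (65.5, -7, 108), (67.5, 11, 119)]
42 51 [(17.5, 8, 117), (22.5, -12, 109), (24.0, 13, 103), (34.5, -12, 111), (36.0, 13, 104), (46.5, -10, 109), (48.0, 11, 107), (52.0, -6, 117), (54.0, 10, 124), (57.0, 6, 156), (59.0, 7, 178), (61.0, -16, 162), (64.0, 6, 155), (66.5, 9, 185), (69.0, -15, 181), (72.5, 9, 178)]
t 39.3167 rail xyz mm [ -0.93 -20.68 132.05] dev [-0.0006 -0.0015  0.0027] F rail [ 0.7 -0.7 -0.2] M [ 0.06 -0.   -0.  ] gap 0.0002815130412319839 [ 0.51  0.49 -0.73  1.92  0.41  0.89 -2.07]
28 71 [(39.25, -12), (42.0, 5)]
28 51 [(36.5, -11), (39.75, 5), (45.5, -5), (49.25, -7)]
28 5 [(54.0, 8)]
33 71 [(39.25, -12), (42.25, 5)]
33 51 [(36.5, -11), (39.75, 4), (46.25, -9)]
33 5 [(53.25, 10)]
38 71 [(39.25, -12), (42.25, 5)]
38 51 [(36.75, -11), (40.0, 5), (45.75, -6)]
38 5 [(53.5, 11)]
45 71 [(39.0, -11), (42.0, 5)]
45 51 [(36.75, -11), (39.5, 4), (46.0, -8), (48.0, 7)]
45 5 [(53.75, 7)]
```

```bash
python3 -c "
from plant import env
print(env.close_job())"
```

```text
the job is handed in; nothing more can be done
None
```

I fitted the relay: its lip is hooked, the foot reads as clicked home, and it sits flush against the power supply, released. I handed the job in at about 39 s; the hand-in returned no verdict, so this rests on the last camera and force readings.

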